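# Pull the stray legs from a furniture set

### The arm

A 6-joint arm with a two-finger parallel gripper is mounted at the origin on the work surface. World frame = base frame: x ahead of the robot, y to its left, z up, the work surface at z = 0. Lengths are in mm, angles in rad, forces in N, time in s.
With the tool pointing down it reaches from about 300 to 775 mm from the base axis. Payload 14.6 kg.
Tool frame: the origin (TCP) lies at the centre of the arm's flange, where the gripper is bolted on; the fingertips stand env.tips_ahead ahead of it and the grasp point (between the pads) lies 180 mm ahead of it (env.tips_ahead is the distance from the TCP to the fingertips, in mm); z points along the fingers, y is the direction in which the jaws open and shut (so a half turn about z gives the same grasp; the last joint's range is limited). The gripper opens to 94 mm and grips with 3 to 60 N. Pads are 16 mm wide; open, the fingers measure 119 mm over their backs; the gripper's body (75 mm by 177 mm) begins 78 mm behind the grasp point.
Start: joints at [-1.292, 0.3, 1.521, -0, 1.321, -0.067], TCP at [186.415, -517.436, 404.646] pointing down, gripper open.
Joint ranges: [-3.03, 3.03], [-0.79, 2.21], [0.23, 2.52], [-1.04, 4.18], [0, 3.07], [-2.55, 2.55]. Speed limits (rad/s): [2.22, 2.22, 2.57, 3.14, 3.14, 3.14].

### API

Orientations are given as a 3x3 rotation matrix whose columns are the frame's x, y, z axes.
In Python, from workcell import env gives the robot as it stands.
- The arm moves only by the tool play_rows, never from a script. Its argument "rows" is one flat list of numbers, 4 for each row, row after row: the shift along the tool's x, y, z in units of 40 mm (1.0 is 40 mm), then the turn about the tool's z in degrees. In form: [x, y, z, twist, x, y, z, twist, ...]. A call has 1 to 20 rows; each row shifts and turns the pose as measured when the row begins, along the tool's axes as they then stand; what a row does not reach is not made up. A row lasts 1/10 s, in which the tool goes at most 50 mm and 8.59 degrees, less where a joint would pass 70% of its speed; a pose out of reach is approached as far as the arm can. A call is refused whole if a number of a shift passes 1 or a number of a turn 8.59, either way. A call with a gripper value outside its range is refused whole. "hand" is the opening, from 0 (shut) to 1 (fully open), set as the call begins (left out, the last holds). The fingers move at their own pace and stop on an object; the grip force is fixed at half the most. Time passes only in rows, so rows that do not move let the fingers close. It gives the time, the measured TCP pose, the force and the opening at its end, in the units of the state.
- env.read_state(): the state, without advancing time (a new reading comes with each control period).
- env.capture(name): name is "scene" or "top"; returns the picture (384x512x3 uint8, red, green, blue); there is no depth.
- env.camera_model(name): a dict with "mtx" (3x3 intrinsics, pixels), "dist" ([k1, k2, p1, p2, k3] as OpenCV has them; the pictures are not rectified), "eye" and "rotation" of the camera in the world. Camera axes: x right, y down, z forward; pixel columns grow to the right and rows downward; lengths in mm; the calibration is good to about 2 mm. A picture is of the moment at which its call begins. camera_model takes no time and is no camera call.
- env.finish_job(): hands the job in, once; it reports no verdict.
Trained networks look in the newest picture that a camera, given by its name, has taken for a name from the list of things; names that differ only in an ending like _2 or _b are one class to them, and where a whole thing is asked for, a point or a joint stands for the part that bears it (a point fixed in the world has none). Each returns a list of dicts, best first, with "conf" (0 to 1); they miss things now and then, are a little off and sometimes report something else, mostly with a low value. They report only what shows in the picture. A call takes as long as a camera call. They do not tell look-alikes from the thing itself.
- env.masks_of(camera, name): "pixels" (384x512 bool, what is visible of it) and "pixel" ([column, row] in pixels, amid what is visible of it).
- env.tip_of(camera, name): "pixel" ([column, row] in pixels: a listed point, or the origin of a listed thing).
The state is a dict: "time_s": time; "joints": joint angles; "dq": joint speeds; "tau": joint torques, N m; "position": TCP position; "ee_rot": TCP orientation; "wrist_force": force on the tool from outside, world axes, zero at the start; "torque": the same for the moment, N m; "width": finger opening in mm.
Only numpy, scipy, OpenCV 4.12 (cv2) and the standard library are available. Lean on these libraries where they do the work, as an engineer would, in place of code of your own. Each camera call takes 0.05 s, during which the arm holds its last target.

### The job

Of the seven wooden furniture legs standing at the paper roll, four match and three do not belong: a longer one, a shorter one, and one with a thick drum-shaped end. Stand these three upright in the three-part cardboard tray, one by one from the back: first the longest in the compartment farthest from the robot, then the drum-ended one in the middle, then the shortest in the nearest one. Set them down rather than drop them, and leave the four matching legs, the paper roll, the tape rolls and the cup undisturbed.

Things in the scene. Friction and masses are not known exactly. Their poses are not given: they have to be found in the camera images.
- leg_a_mid (a point): turned furniture leg of plain wood standing upright on its mounting face, foot end up: flange 44 mm across and 12 mm thick at the bottom, then 38 mm across just above it tapering evenly to 28 mm at the top; 120 mm tall, one of the four matching legs, to be left where it stands. The point is on its axis half-way up (60 mm above its underside); z up along the leg.
- leg_b_mid (a point): turned furniture leg of plain wood standing upright on its mounting face, foot end up: flange 44 mm across and 12 mm thick at the bottom, then 38 mm across just above it tapering evenly to 28 mm at the top; 120 mm tall, one of the four matching legs, to be left where it stands. The point is on its axis half-way up (60 mm above its underside); z up along the leg.
- leg_c_mid (a point): turned furniture leg of plain wood standing upright on its mounting face, foot end up: flange 44 mm across and 12 mm thick at the bottom, then 38 mm across just above it tapering evenly to 28 mm at the top; 120 mm tall, one of the four matching legs, to be left where it stands. The point is on its axis half-way up (60 mm above its underside); z up along the leg.
- leg_d_mid (a point): turned furniture leg of plain wood standing upright on its mounting face, foot end up: flange 44 mm across and 12 mm thick at the bottom, then 38 mm across just above it tapering evenly to 28 mm at the top; 120 mm tall, one of the four matching legs, to be left where it stands. The point is on its axis half-way up (60 mm above its underside); z up along the leg.
- leg_long_mid (a point): turned furniture leg of plain wood standing upright on its mounting face, foot end up: flange 44 mm across and 12 mm thick at the bottom, then 38 mm across just above it tapering evenly to 28 mm at the top; 165 mm tall, the odd long one (about 0.12 to 0.2 kg). The point is on its axis half-way up (82.5 mm above its underside); z up along the leg.
- leg_short_mid (a point): turned furniture leg of plain wood standing upright on its mounting face, foot end up: flange 44 mm across and 12 mm thick at the bottom, then 38 mm across just above it tapering evenly to 28 mm at the top; 90 mm tall, the odd short one (about 0.06 to 0.1 kg). The point is on its axis half-way up (45 mm above its underside); z up along the leg.
- leg_drum_mid (a point): the odd drum-ended leg, plain wood, 120 mm tall (about 0.12 to 0.2 kg): flange 44 mm across, 12 mm thick at the bottom, straight neck 32 mm across up to 66 mm, widening by 72 mm to a straight drum 52 mm across up to the top. Stands upright, drum up. Point on its axis half-way up (60 mm above its underside); z up.
- stand: fixed plywood board 12 mm thick, 500 mm along y, from x=-165 to x=+80 mm, on which all seven legs stand. Origin on the table below the roll's middle; x away from the robot, y along the roll. Legs: a row of four nearly below the roll (x about -15 mm, 115 mm apart; long and drum-ended are in this row), a row of three in front (x about -130 mm) opposite the gaps, with the short one.
- roll_mid (a point): middle of the axis of a fixed roll of brown kraft paper above the board: 100 mm in diameter, 420 mm long, lying along y, axis 312 mm above the table (its underside 262 mm). Its spindle, 16 mm thick and 490 mm long, hangs in level arms 24 mm high that reach 65 mm back (+x) to two fixed upright posts, 18 mm thick, 324 mm tall, at x=+55 mm, 235 mm either way along y
- tray: fixed open cardboard tray 214 mm (x) by 110 mm (y), walls 30 mm high and 4 mm thick, floor 5 mm thick, divided by two equally high 4 mm walls into three compartments in a row along x, each 66 mm (x) by 102 mm (y) inside. It stands to the left or the right of the stand. Origin under its centre; x points away from the robot, z up.
- tray_back (a point): centre of the floor of the tray's back compartment, the farthest from the robot (5 mm above the table); axes as the tray's
- tray_middle (a point): centre of the floor of the tray's middle compartment (5 mm above the table); axes as the tray's
- tray_front (a point): centre of the floor of the tray's front compartment, the nearest to the robot (5 mm above the table); axes as the tray's
- tape_mid (a point): bystander: roll of brown paper tape lying flat on the other side of the stand from the tray, 120 mm across, 50 mm high; point at its centre, 25 mm above the table
- clear_tape_mid (a point): bystander: roll of clear yellowish packing tape lying flat beside one post of the paper roll, 90 mm across, 48 mm high; point at its centre, 24 mm above the table
- cup_mid (a point): bystander: white cup without handle, 76 mm across, 90 mm high, beside the other post; point at its centre, 45 mm above the table
Not all that is in view belongs to the job. What is shaped like the part that bears leg_short_mid but green is not meant.

How it is judged (in metres and radians):
On the way, in this order (a step that is already met when the one before it is completed fails the run):
1. the longest leg stands upright and released in the back compartment (x of leg_long_mid in the frame of tray_back between -0.02 and 0.02 m and y of leg_long_mid in the frame of tray_back between -0.04 and 0.04 m and z of leg_long_mid in the frame of tray_back between 0.0765 and 0.0865 m and angle between leg_long_mid's own z axis and vertical below 0.1 rad and contact force between the fingers and leg_long below 0.2 N and linear speed of leg_long below 0.03 m/s), for 0.2 s.
2. the drum-ended leg stands upright and released in the middle compartment (x of leg_drum_mid in the frame of tray_middle between -0.02 and 0.02 m and y of leg_drum_mid in the frame of tray_middle between -0.04 and 0.04 m and z of leg_drum_mid in the frame of tray_middle between 0.054 and 0.064 m and angle between leg_drum_mid's own z axis and vertical below 0.1 rad and contact force between the fingers and leg_drum below 0.2 N and linear speed of leg_drum below 0.03 m/s), for 0.2 s.
3. the shortest leg stands upright and released in the front compartment (x of leg_short_mid in the frame of tray_front between -0.02 and 0.02 m and y of leg_short_mid in the frame of tray_front between -0.04 and 0.04 m and z of leg_short_mid in the frame of tray_front between 0.039 and 0.049 m and angle between leg_short_mid's own z axis and vertical below 0.1 rad and contact force between the fingers and leg_short below 0.2 N and linear speed of leg_short below 0.03 m/s), for 0.2 s.
At the end, for the whole second after the job is handed in: Long leg in the back, drum-ended in the middle, short in the front compartment: on its floor (within 4 mm), within 20 mm (x) and 40 mm (y) of its centre, within 0.1 rad of upright, released, at rest; the four matching legs upright within 20 mm of their starts (all of step 1 and all of step 2 and all of step 3 and distance of each of leg_a_mid, leg_b_mid, leg_c_mid, leg_d_mid from where it was at the start of the episode below 0.02 m and angle between each of leg_a_mid, leg_b_mid, leg_c_mid, leg_d_mid's own z axis and vertical below 0.1 rad); the robot touches nothing.
It fails at once if one of the four matching legs is shifted more than 20 mm or tipped (distance of any of leg_a_mid, leg_b_mid, leg_c_mid, leg_d_mid from where it was at the start of the episode above 0.02 m or angle between any of leg_a_mid, leg_b_mid, leg_c_mid, leg_d_mid's own z axis and vertical above 0.25 rad).
It fails at once if a tape roll or the cup is shifted more than 20 mm (distance of any of tape_mid, clear_tape_mid, cup_mid from where it was at the start of the episode above 0.02 m).
It fails at once if the robot knocks the paper roll stand (over 15 N) (contact force between any of the arm, the fingers and stand above 15 N).
It fails at once if an odd leg is dropped or knocked over (moves faster than 0.5 m/s or lies over while not held) ((contact force between the fingers and leg_long below 0.05 N and (linear speed of leg_long above 0.5 m/s or angle between leg_long_mid's own z axis and vertical above 0.8 rad)) or (contact force between the fingers and leg_drum below 0.05 N and (linear speed of leg_drum above 0.5 m/s or angle between leg_drum_mid's own z axis and vertical above 0.8 rad)) or (contact force between the fingers and leg_short below 0.05 N and (linear speed of leg_short above 0.5 m/s or angle between leg_short_mid's own z axis and vertical above 0.8 rad))).
It also fails if it takes over 72 s, if anything falls off the work surface, if the arm or the gripper's body presses on something with over 40 N, if the wrist force passes 120 N, or if a joint passes its speed limit or range.

## Working session

There is one attempt and no reset: what is moved stays moved. The work goes in short steps, Python scripts to look and compute and a tool call to move; the robot and the scene stay as the last step left them, time stands still between calls to the robot, and variables do not carry over. Pictures are saved under pics/ and viewed, and the job is handed in when it is done.

Besides the shell and the picture viewer there is one more tool, called after "Request:" as name(argument=value, ...) on one line, values as JSON. play_rows: Moves the arm, as the interface text tells. Its arguments: {"type":"object","properties":{"rows":{"type":"array"},"hand":{"type":"number"}},"required":["rows"]}

```bash
mkdir -p pics; ls
python3 - <<'E'
from workcell import env
import cv2, numpy as np
s=env.read_state(); print(s, env.tips_ahead)
for n in ("scene","top"):
    im=env.capture(n); cv2.imwrite(f"pics/{n}0.png",im[:,:,::-1]); m=env.camera_model(n); print(n,m)
    for k in ["leg_a_mid","leg_long_mid","leg_short_mid","leg_drum_mid","stand","roll_mid","tray","tray_back","tray_middle","tray_front","tape_mid","clear_tape_mid","cup_mid"]:
        print(k,[(np.round(d["pixel"],1).tolist(),round(d["conf"],2)) for d in env.tip_of(n,k)])
E
```

```text
pics
{'time_s': 0.0, 'joints': array([-1.29161850e+00,  3.00461838e-01,  1.52160608e+00,  2.50071026e-06,
        1.32066987e+00, -6.66150422e-02]), 'dq': array([-2.94035887e-05,  2.87950133e-04,  6.99194056e-04,  1.94015089e-03,
       -3.81408800e-04,  7.84991617e-04]), 'tau': array([ 3.95545110e-03, -5.31799042e+01, -3.52732301e+01,  7.10448856e-02,
        2.44151638e-02, -7.27156839e-05]), 'position': array([ 186.39767975, -517.41119475,  404.08069815]), 'ee_rot': array([[ 9.40807235e-01,  3.38941955e-01, -3.13231625e-04],
       [ 3.38942091e-01, -9.40806593e-01,  1.10146962e-03],
       [ 7.86438901e-05, -1.14243797e-03, -9.99999344e-01]]), 'wrist_force': array([-0.13280721, -0.84897238, -1.13460037]), 'torque': array([0.05442845, 0.07104494, 0.03667703]), 'width': 94.00006765120217} 199.2
scene {'mtx': array([[447.33562965,   0.        , 250.5757164 ],
       [  0.        , 447.33562965, 191.74410981],
       [  0.        ,   0.        ,   1.        ]]), 'dist': array([0.02414672, 0.        , 0.        , 0.        , 0.        ]), 'eye': array([ 343.31398602,  331.31902903, 11
[... 1242 characters left out ...]
968445 , -0.98036182]])}
leg_a_mid [([251.9, 164.6], 0.56), ([239.1, 161.0], 0.53)]
leg_long_mid [([267.3, 164.6], 0.64)]
leg_short_mid [([242.1, 226.0], 0.68), ([194.5, 220.1], 0.59), ([249.7, 192.1], 0.55), ([220.0, 231.0], 0.5), ([268.2, 231.1], 0.47)]
leg_drum_mid [([306.4, 165.0], 0.69)]
stand [([250.6, 166.7], 0.81)]
roll_mid []
tray [([352.5, 212.5], 0.78), ([150.8, 157.0], 0.41)]
tray_back [([350.1, 196.0], 0.87), ([213.8, 186.9], 0.2)]
tray_middle [([353.0, 214.8], 0.67), ([349.7, 158.3], 0.27)]
tray_front [([354.2, 234.6], 0.58)]
tape_mid [([149.5, 215.1], 0.82)]
clear_tape_mid [([149.4, 155.8], 0.66), ([238.5, 155.7], 0.37)]
cup_mid [([349.7, 156.5], 0.88), ([250.5, 135.5], 0.34)]
```

Run:
```python
import cv2
for n,(r0,r1,c0,c1) in {"scene":(60,380,100,400),"top":(110,280,110,390)}.items():
    im=cv2.imread(f"pics/{n}0.png")[r0:r1,c0:c1]
    k=min(800/im.shape[1],600/im.shape[0]); print(n,k)
    cv2.imwrite(f"pics/{n}0z.png",cv2.resize(im,None,fx=k,fy=k,interpolation=cv2.INTER_CUBIC))
```

```text
scene 1.875
top 2.857142857142857
```

View pics/scene0z.png

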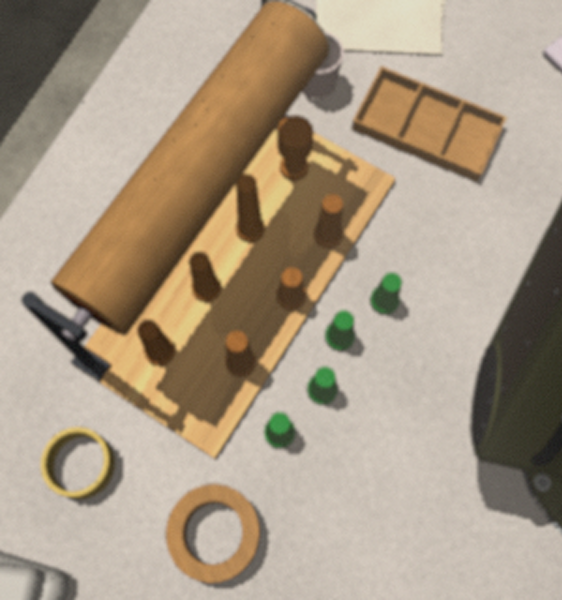

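View pics/top0z.png

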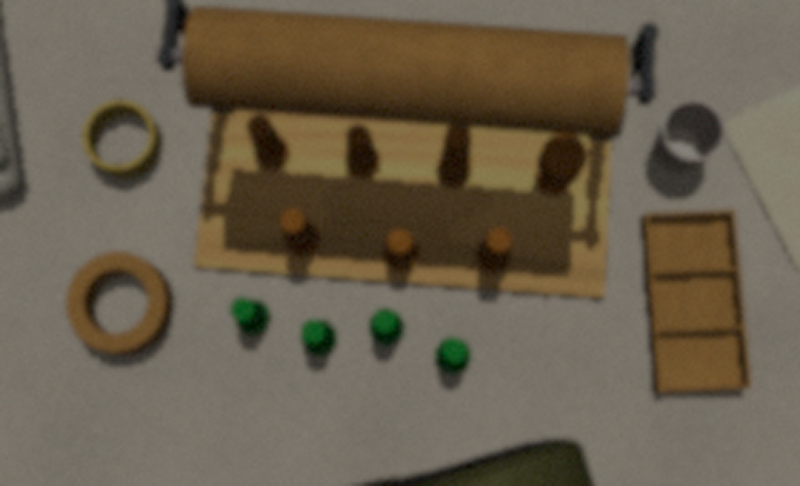

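View pics/scene0.png

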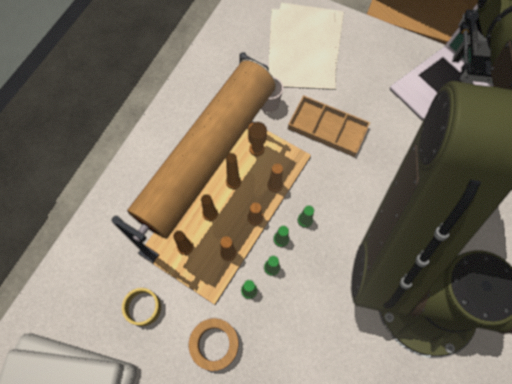

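```bash
cat > h.py <<'E'
import numpy as np, cv2
from workcell import env
def ray(n,px):
    m=env.camera_model(n)
    u=cv2.undistortPoints(np.array([[px]],float),m["mtx"],m["dist"])[0,0]
    d=m["rotation"]@np.array([u[0],u[1],1]); return np.array(m["eye"]),d/np.linalg.norm(d)
def atz(n,px,z):
    e,d=ray(n,px); return e+d*(z-e[2])/d[2]
def proj(n,P):
    m=env.camera_model(n); R=np.array(m["rotation"]).T
    return cv2.projectPoints(np.atleast_2d(P).astype(float),cv2.Rodrigues(R)[0],-R@m["eye"],m["mtx"],m["dist"])[0][:,0]
def tri(p1,p2):
    a,d=ray("scene",p1);b,e=ray("top",p2)
    A=np.c_[d,-e]; s=np.linalg.lstsq(A,b-a,rcond=None)[0]
    P=a+d*s[0];Q=b+e*s[1]; return (P+Q)/2,np.linalg.norm(P-Q)
E
python3 - <<'E'
from h import *
np.set_printoptions(precision=1,suppress=True)
s=lambda x,y:(100+x/1.875,60+y/1.875)
t=lambda x,y:(110+x/2.857,110+y/2.857)
print("tray/back/mid/front s,t")
for z,a,b in [(0,(323.6,126.4),(352.5,212.5)),(5,(307,116.8),(350.1,196)),(5,(324.2,129),(353,214.8)),(5,(351.8,137.4),(354.2,234.6)),(82+12,(231,170.1),(267.3,164.6)),(72,(256.9,138.2),(306.4,165)),(45,(268.3,96.5),(349.7,156.5)),(24,(139.6,307.1),(149.4,155.8)),(25,(210.7,345.8),(149.5,215.1))]:
    print(z,atz("scene",a,z),atz("top",b,z),*tri(a,b))
print("tray corners z30")
for a,b in [((382,70),(644,214)),((504,119),(657,392)),((483,178),(745,384)),((355,123),(733,212))]:
    print(atz("scene",s(*a),30),atz("top",t(*b),30))
print("stand corners z12 front-left(y+), front-right")
for a,b in [((217,456),(197,267)),((394,180),(603,296))]: print(atz("scene",s(*a),12),atz("top",t(*b),12))
print("front leg tops")
for a,b in [((237,340),(293,222)),((291,274),(399,241)),((331,204),(498,240))]: print(*tri(s(*a),t(*b)))
print("green tops")
for a,b in [((280,423),(243,308)),((323,377),(318,330)),((344,321),(386,320)),((391,282),(453,353))]: print(*tri(s(*a),t(*b)))
print("roll ends", *tri(s(118,325),t(190,100)), *tri(s(325,45),t(622,130)))
E
```

```text
tray/back/mid/front s,t
0 [ 445.4 -350.9    0. ] [ 443.6 -355.4    0. ] [ 446.  -359.   -14.2] 1.146212381221945
5 [ 502.4 -355.     5. ] [ 501.  -349.2    5. ] [ 499.3 -345.5   20.9] 1.9755612755396141
5 [ 439.8 -340.9    5. ] [ 434.9 -355.5    5. ] [ 442.2 -367.1  -41.5] 2.9306444745178983
5 [ 356.3 -352.5    5. ] [ 366.6 -355.7    5. ] [ 361.5 -355.1    2.8] 10.638504500479353
94 [602.  -64.7  94. ] [594.8 -59.5  94. ] [595.1 -59.3 107.4] 7.229175111778076
72 [ 588.7 -190.7   72. ] [ 597.3 -191.8   72. ] [ 592.7 -191.1   73.2] 8.422013411788848
45 [ 627.1 -341.4   45. ] [ 632.7 -346.5   45. ] [ 632.9 -349.    33.2] 5.750102333072447
24 [645.9 345.9  24. ] [651.  354.2  24. ] [639.6 345.3  56.5] 4.164737393146583
25 [442.3 344.6  25. ] [440.  345.1  25. ] [441.1 344.8  25.5] 2.3845836945346917
tray corners z30
[ 535.5 -396.2   30. ] [ 536.2 -294.6   30. ]
[ 329.7 -402.7   30. ] [ 323.5 -299.4   30. ]
[ 319.8 -294.    30. ] [ 331.  -403.8   30. ]
[ 532.6 -290.3   30. ] [ 537.2 -402.8   30. ]
stand corners z12 front-left(y+), front-right
[481.8 249.4  12. ] [481.3 246.8  12. ]
[ 439.6 -238.1   12. ] [ 439.8 -243.7   12. ]
front leg tops
[514.4 117.7 125.5] 2.8935334593829634
[495.6  -0.5 105.4] 4.142168895096122
[ 491.2 -111.1  122.7] 2.368899740277186
green tops
[421.9 179.8  78.6] 1.3791713020518939
[399.   95.4  56. ] 0.5265016745097744
[407.4  16.1  72.1] 0.6124276308683504
[370.6 -60.1  83.1] 4.924964472999932
roll ends [602.2 199.4 313.2] 7.254897606369797 [ 565.  -221.2  307.1] 2.3144104203577545
```

Request:
play_rows(rows=[0.57, -0.72, -0.35, 0, 0.57, -0.72, -0.35, 0, 0.57, -0.72, -0.35, 0, 0.57, -0.72, -0.35, 0, 0.57, -0.72, -0.35, 0, 0.57, -0.72, -0.35, 0, 0.57, -0.72, -0.35, 0, 0.57, -0.72, -0.35, 0, 0.57, -0.72, -0.35, 0, 0.57, -0.72, -0.35, 0, 0.57, -0.72, -0.35, 0, 0.57, -0.72, -0.35, 0, 0.57, -0.72, -0.35, 0, 0.57, -0.72, -0.35, 0, 0, 0, 0, 8, 0, 0, 0, 8, 0, 0, 0, 5, 0, 0, 0, 0], hand=1)

```text
time_s: 3.2
position: [351.5, -8.9, 610.4]
ee_rot: [[0.999, -0.032, 0.008], [-0.032, -0.999, 0.002], [0.008, -0.002, -1.0]]
wrist_force: [0.0, -0.3, -0.5]
width: 94.2
```

```bash
cat > st.py <<'E'
from h import *
np.set_printoptions(precision=4,suppress=True)
s=env.read_state(); R=s["ee_rot"]
print(s["time_s"],"q",s["joints"],"p",s["position"].round(1),"w",round(s["width"],1),"F",s["wrist_force"].round(1))
print(R); print("tilt deg",np.degrees(np.arccos(-R[2,2])).round(2),"az",np.arctan2(R[1,2],R[0,2]).round(3),"grasp",(s["position"]+180*R[:,2]).round(1))
E
python3 st.py
```

```text
3.2 q [-0.1302 -0.2324  1.6055  0.0032  1.7611  1.4736] p [351.5  -8.9 610.4] w 94.2 F [ 0.  -0.3 -0.5]
[[ 0.9994 -0.0324  0.0077]
 [-0.0324 -0.9995  0.0022]
 [ 0.0077 -0.0024 -1.    ]]
tilt deg 0.46 az 0.274 grasp [352.9  -8.5 430.4]
```

Request:
play_rows(rows=[0.7, 0, -0.7, 0, 0.7, 0, -0.7, 0, 0.7, 0, -0.7, 0, 0.7, 0, -0.7, 0, 0.7, 0, -0.7, 0, 0.8, 0, 0, 0, 1, 0, 0, 0, 1, 0, 0, 0, 1, 0, 0, 0])

```text
time_s: 4.1
position: [622.5, -15.6, 748.2]
ee_rot: [[1.0, -0.008, 0.016], [-0.008, -1.0, 0.002], [0.016, -0.002, -1.0]]
wrist_force: [14.4, -3.4, 23.5]
width: 94.0
```

```bash
python3 st.py
```

```text
4.1 q [-0.0843  0.6362  0.234   0.0042  2.2554  1.4967] p [622.5 -15.6 748.2] w 94.0 F [14.4 -3.4 23.5]
[[ 0.9998 -0.0075  0.0163]
 [-0.0076 -1.      0.0019]
 [ 0.0162 -0.002  -0.9999]]
tilt deg 0.94 az 0.114 grasp [625.4 -15.3 568.3]
```

Request:
play_rows(rows=[0.3, 0, 0, 0, 0.3, 0, 0, 0])

```text
time_s: 4.3
position: [641.9, -16.5, 726.3]
ee_rot: [[1.0, -0.003, 0.003], [-0.003, -1.0, 0.003], [0.003, -0.003, -1.0]]
wrist_force: [-0.9, -0.5, 2.0]
width: 94.1
```

```bash
python3 st.py
```

```text
4.3 q [-0.0831  0.6705  0.2347  0.0047  2.2335  1.4932] p [641.9 -16.5 726.3] w 94.1 F [-0.9 -0.5  2. ]
[[ 1.     -0.0025  0.0033]
 [-0.0025 -1.      0.0035]
 [ 0.0032 -0.0035 -1.    ]]
tilt deg 0.27 az 0.82 grasp [642.5 -15.8 546.3]
```

Request:
play_rows(rows=[0.7, 0, -0.7, 0, 0.7, 0, -0.7, 0, 0.7, 0, -0.7, 0, 0.7, 0, -0.7, 0, 0.7, 0, -0.7, 0, 0.7, 0, -0.7, 0])

```text
time_s: 4.9
position: [617.0, -12.6, 763.6]
ee_rot: [[0.99, 0.0, 0.142], [0.0, -1.0, -0.0], [0.142, 0.0, -0.99]]
wrist_force: [-0.1, -0.1, 0.2]
width: 93.7
```

```bash
python3 st.py
```

```text
4.9 q [-0.081   0.6118  0.2349  0.0136  2.1532  1.4977] p [617.  -12.6 763.6] w 93.7 F [-0.1 -0.1  0.2]
[[ 0.9899  0.0004  0.1416]
 [ 0.0004 -1.     -0.0001]
 [ 0.1416  0.0002 -0.9899]]
tilt deg 8.14 az -0.001 grasp [642.5 -12.6 585.4]
```

Request:
play_rows(rows=[1, 0, -0.7, 0, 1, 0, -0.7, 0, 1, 0, -0.7, 0, 1, 0, -0.7, 0, 1, 0, -0.7, 0, 1, 0, -0.7, 0, 1, 0, -0.7, 0, 1, 0, -0.7, 0])

```text
time_s: 5.7
position: [598.9, -7.2, 799.3]
ee_rot: [[0.933, -0.0, 0.36], [0.001, -1.0, -0.003], [0.36, 0.003, -0.933]]
wrist_force: [-0.1, 0.4, 0.2]
width: 94.0
```

```bash
python3 st.py
```

```text
5.7 q [-0.076   0.5577  0.2355  0.0263  1.981   1.5093] p [598.9  -7.2 799.3] w 94.0 F [-0.1  0.4  0.2]
[[ 0.933  -0.0003  0.3598]
 [ 0.001  -1.     -0.0033]
 [ 0.3598  0.0034 -0.933 ]]
tilt deg 21.09 az -0.009 grasp [663.7  -7.8 631.3]
```

Request:
play_rows(rows=[1, 0, -0.5, 0, 1, 0, -0.5, 0, 1, 0, -0.5, 0, 1, 0, -0.5, 0, 1, 0, -0.4, 0, 1, 0, -0.4, 0, 1, 0, -0.4, 0, 1, 0, -0.4, 0, 1, 0, -0.4, 0, 1, 0, -0.4, 0, 1, 0, -0.4, 0, 1, 0, -0.4, 0])

```text
time_s: 6.9
position: [575.1, -2.6, 847.4]
ee_rot: [[0.769, -0.002, 0.639], [0.002, -1.0, -0.006], [0.639, 0.006, -0.769]]
wrist_force: [-0.4, -0.9, -0.1]
width: 93.8
```

```bash
python3 st.py
```

```text
6.9 q [-0.0733  0.4915  0.2355  0.0418  1.7225  1.5183] p [575.1  -2.6 847.4] w 93.8 F [-0.4 -0.9 -0.1]
[[ 0.7694 -0.0017  0.6388]
 [ 0.0024 -1.     -0.0055]
 [ 0.6388  0.0058 -0.7694]]
tilt deg 39.7 az -0.009 grasp [690.1  -3.6 708.9]
```

```bash
cat > ov.py <<'E'
from h import *
import sys
def prof(kind):
    H={'m':120,'l':165,'s':90}.get(kind)
    if kind=='d': return [(0,22),(12,22),(12,16),(66,16),(72,26),(120,26)]
    return [(0,22),(12,22),(12,19),(H,14)]
def draw(n,im,k,off,x,y,kind,z0=12,col=(255,0,255)):
    a=np.linspace(0,2*np.pi,24)
    for z,r in prof(kind):
        P=np.c_[x+r*np.cos(a),y+r*np.sin(a),np.full(24,z0+z)]
        p=((proj(n,P)-off)*k).round().astype(int)
        cv2.polylines(im,[p.reshape(-1,1,2)],True,col,1)
def zoom(n,src,r,k):
    r0,r1,c0,c1=r; im=cv2.imread(src)[r0:r1,c0:c1]
    return cv2.resize(im,None,fx=k,fy=k,interpolation=cv2.INTER_CUBIC),k,np.array([c0,r0])
E
python3 - <<'E'
from ov import *
O=np.array([625,-10.5]);X=np.array([.996,-.085]);Y=np.array([.085,.996])
L=[(O-15*X-57.5*Y,'l'),(O-15*X-172.5*Y,'d'),(O-15*X+57.5*Y,'m'),(O-130*X,'s'),(O-130*X-115*Y,'m')]
for n,r in (("scene",(110,250,190,300)),("top",(140,215,200,320))):
    k=min(800/(r[3]-r[2]),600/(r[1]-r[0]))
    im,k,off=zoom(n,f"pics/{n}0.png",r,k); im=np.clip(im.astype(float)*1.6,0,255).astype(np.uint8)
    for p,kd in L: draw(n,im,k,off,*p,kd); print(p,kd)
    # tray
    cv2.imwrite(f"pics/{n}_ov.png",im)
E
```

```text
[605.1725 -66.495 ] l
[ 595.3975 -181.035 ] d
[614.9475  48.045 ] m
[495.52   0.55] s
[ 485.745 -113.99 ] m
[605.1725 -66.495 ] l
[ 595.3975 -181.035 ] d
[614.9475  48.045 ] m
[495.52   0.55] s
[ 485.745 -113.99 ] m
```

View pics/scene_ov.png

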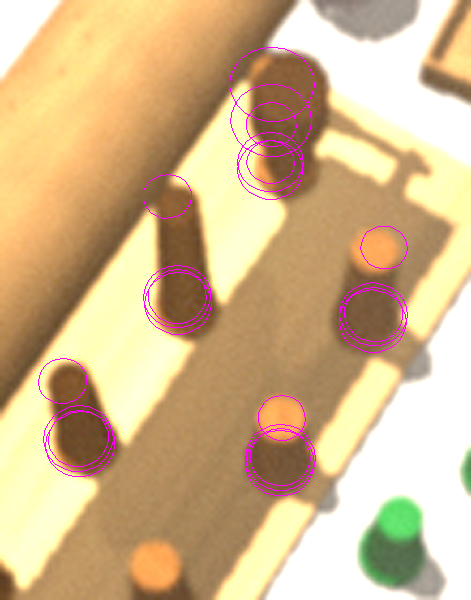

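View pics/top_ov.png

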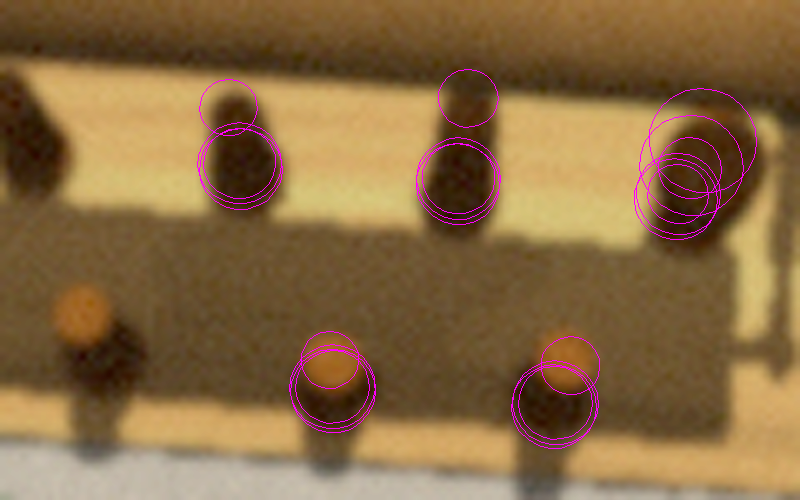

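Run:
```python
from ov import *
L=[((600,-65),'l'),((588,-187),'d'),((609,46),'m'),((495,0),'s'),((489,-112),'m')]
for n,r in (("scene",(110,250,190,300)),("top",(140,215,200,320))):
    k=min(800/(r[3]-r[2]),600/(r[1]-r[0]))
    im,k,off=zoom(n,f"pics/{n}0.png",r,k); im=np.clip(im.astype(float)*2.2,0,255).astype(np.uint8)
    for p,kd in L: draw(n,im,k,off,*p,kd)
    cv2.imwrite(f"pics/{n}_ov2.png",im)
```

```text
(no output)
```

View pics/scene_ov2.png

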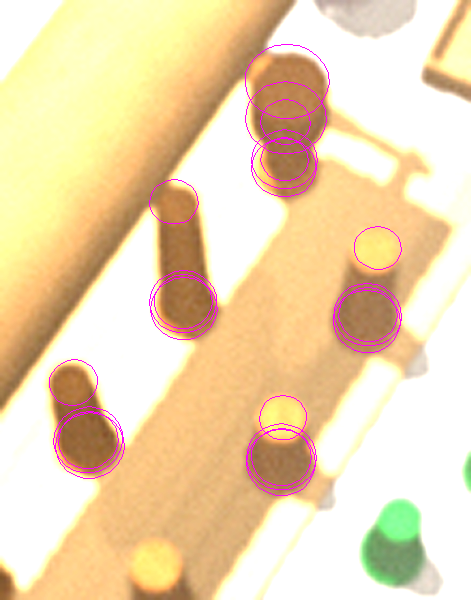

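View pics/top_ov2.png

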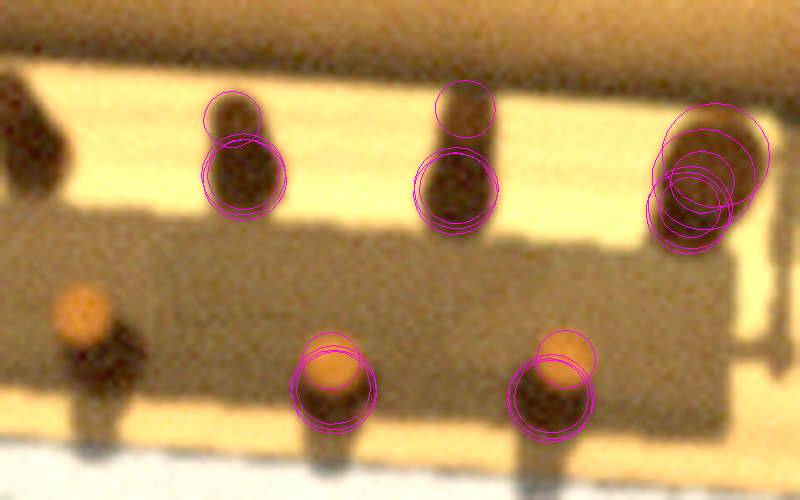

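Request:
play_rows(rows=[-0.76, 0.21, -0.16, 0, -0.76, 0.21, -0.16, 0, -0.76, 0.21, -0.16, 0, -0.76, 0.21, -0.16, 0, -0.76, 0.21, -0.16, 0, -0.76, 0.21, -0.16, 0, -0.76, 0.21, -0.16, 0, -0.54, 0, 0.66, 0, -0.54, 0, 0.66, 0, -0.54, 0, 0.66, 0, -0.54, 0, 0.66, 0, -0.54, 0, 0.66, 0, 0, 0, 0, 0])

```text
time_s: 8.2
position: [387.9, -59.3, 578.2]
ee_rot: [[0.751, -0.004, 0.66], [0.004, -1.0, -0.011], [0.66, 0.011, -0.751]]
wrist_force: [0.2, 0.8, 0.7]
width: 94.1
```

```bash
python3 st.py
cat > go.py <<'E'
# usage: go.py x y z : grasp-point target -> tool-axis deltas in units of 40mm
from h import *; import sys
s=env.read_state(); R=s["ee_rot"]; g=s["position"]+180*R[:,2]
d=np.array([float(v) for v in sys.argv[1:4]])-g
print("grasp",g.round(1),"delta",d.round(1),"units",(R.T@d/40).round(2),"len",np.linalg.norm(d).round(1), "tilt",np.degrees(np.arccos(-R[2,2])).round(1))
E
python3 go.py 497 -65 268
```

```text
8.2 q [-0.276  -0.2515  1.7315  0.2066  0.9678  1.2391] p [387.9 -59.3 578.2] w 94.1 F [0.2 0.8 0.7]
[[ 0.7515 -0.0044  0.6598]
 [ 0.0041 -0.9999 -0.0113]
 [ 0.6598  0.0112 -0.7514]]
tilt deg 41.29 az -0.017 grasp [506.6 -61.3 443. ]
grasp [506.6 -61.3 443. ] delta [  -9.6   -3.7 -175. ] units [-3.07  0.04  3.13] len 175.3 tilt 41.3
```

Request:
play_rows(rows=[-0.51, 0.01, 0.52, 0, -0.51, 0.01, 0.52, 0, -0.51, 0.01, 0.52, 0, -0.51, 0.01, 0.52, 0, -0.51, 0.01, 0.52, 0, -0.51, 0.01, 0.52, 0, 0, 0, 0, 0])

```text
time_s: 8.9
position: [380.6, -64.4, 412.9]
ee_rot: [[0.736, -0.005, 0.677], [0.007, -1.0, -0.015], [0.677, 0.016, -0.736]]
wrist_force: [0.1, 0.5, 1.3]
width: 93.9
```

```bash
python3 st.py;python3 go.py 599 -65 147
python3 - <<'E'
from workcell import env; import cv2
im=env.capture("scene"); cv2.imwrite("pics/s1.png",cv2.resize(im[60:320,120:440,::-1],None,fx=2.3,fy=2.3))
E
```

```text
8.9 q [-0.2966 -0.1867  2.0604  0.3459  0.5706  1.0482] p [380.6 -64.4 412.9] w 93.9 F [0.1 0.5 1.3]
[[ 0.7361 -0.0049  0.6768]
 [ 0.0075 -0.9999 -0.0154]
 [ 0.6768  0.0164 -0.736 ]]
tilt deg 42.61 az -0.023 grasp [502.4 -67.1 280.5]
grasp [502.4 -67.1 280.5] delta [  96.6    2.1 -133.5] units [-0.48 -0.12  4.09] len 164.8 tilt 42.6
```

View pics/s1.png

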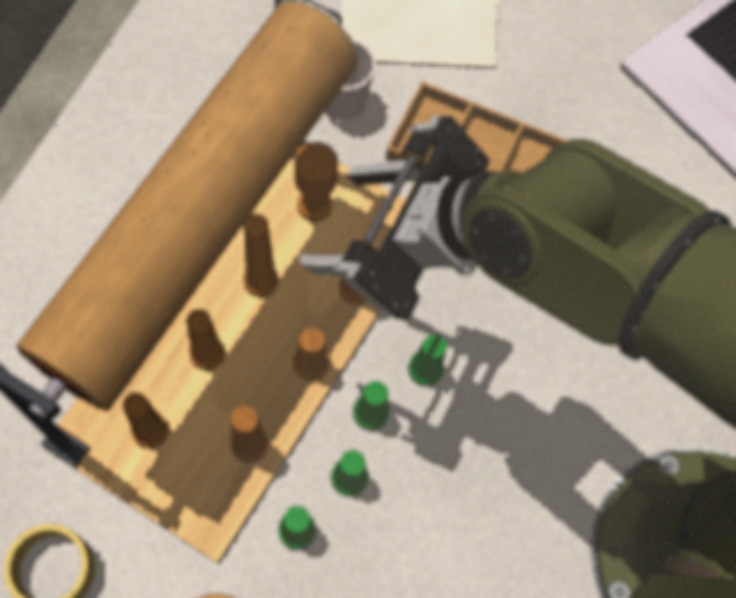

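Request:
play_rows(rows=[-0.06, -0.01, 0.51, 0, -0.06, -0.01, 0.51, 0, -0.06, -0.01, 0.51, 0, -0.06, -0.01, 0.51, 0, -0.06, -0.01, 0.51, 0, 0, 0, 0, 0])

```text
time_s: 9.55
position: [450.1, -65.2, 348.2]
ee_rot: [[0.715, -0.003, 0.699], [0.012, -1.0, -0.018], [0.699, 0.021, -0.715]]
wrist_force: [-0.3, 0.3, 0.9]
width: 94.2
```

```bash
python3 st.py;python3 go.py 599 -65 147
```

```text
9.55 q [-0.2488  0.0637  1.9932  0.4582  0.3578  0.9464] p [450.1 -65.2 348.2] w 94.2 F [-0.3  0.3  0.9]
[[ 0.7155 -0.0035  0.6986]
 [ 0.0124 -0.9998 -0.0177]
 [ 0.6985  0.0213 -0.7153]]
tilt deg 44.33 az -0.025 grasp [575.8 -68.3 219.5]
grasp [575.8 -68.3 219.5] delta [ 23.2   3.3 -72.5] units [-0.85 -0.12  1.7 ] len 76.2 tilt 44.3
```

Request:
play_rows(rows=[-0.18, -0.03, 0.34, 0, -0.18, -0.03, 0.34, 0, -0.18, -0.03, 0.34, 0, -0.18, -0.03, 0.34, 0, -0.18, -0.03, 0.34, 0, 0, 0, 0, 0])

```text
time_s: 10.15
position: [477.6, -61.4, 288.9]
ee_rot: [[0.698, 0.001, 0.716], [0.016, -1.0, -0.014], [0.716, 0.021, -0.698]]
wrist_force: [-0.4, 0.5, 0.5]
width: 94.1
```

```bash
python3 st.py;python3 go.py 599 -65 147
python3 - <<'E'
from workcell import env; import cv2
im=env.capture("scene"); cv2.imwrite("pics/s2.png",cv2.resize(im[100:300,150:400,::-1],None,fx=3,fy=3))
E
```

```text
10.15 q [-0.2258  0.2176  1.983   0.77    0.2123  0.6375] p [477.6 -61.4 288.9] w 94.1 F [-0.4  0.5  0.5]
[[ 0.6981  0.0012  0.716 ]
 [ 0.016  -0.9998 -0.014 ]
 [ 0.7158  0.0212 -0.698 ]]
tilt deg 45.73 az -0.019 grasp [606.4 -63.9 163.3]
grasp [606.4 -63.9 163.3] delta [ -7.4  -1.1 -16.3] units [-0.42  0.02  0.15] len 17.9 tilt 45.7
```

View pics/s2.png

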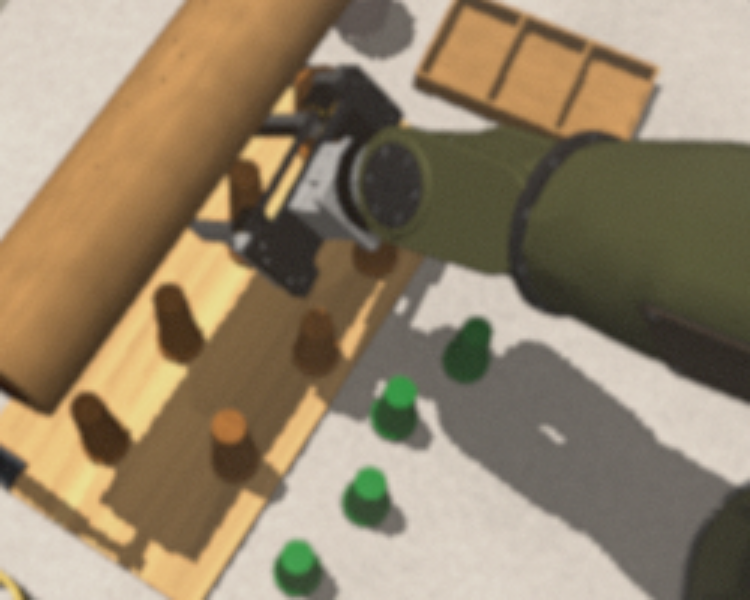

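Request:
play_rows(rows=[-0.4, 0.02, 0.1, 0])

```text
time_s: 10.3
position: [470.4, -62.7, 279.0]
ee_rot: [[0.693, 0.002, 0.721], [0.017, -1.0, -0.014], [0.721, 0.022, -0.692]]
wrist_force: [0.9, -0.7, -0.5]
width: 93.9
```

```bash
python3 st.py;python3 go.py 599 -65 147
```

```text
10.3 q [-0.2328  0.2216  2.0087  0.9247  0.1925  0.4753] p [470.4 -62.7 279. ] w 93.9 F [ 0.9 -0.7 -0.5]
[[ 0.6926  0.002   0.7213]
 [ 0.0174 -0.9997 -0.014 ]
 [ 0.7211  0.0223 -0.6925]]
tilt deg 46.17 az -0.019 grasp [600.3 -65.2 154.4]
grasp [600.3 -65.2 154.4] delta [-1.3  0.2 -7.4] units [-0.15 -0.01  0.11] len 7.5 tilt 46.2
```

Request:
play_rows(rows=[-0.03, 0, 0.03, 0, 0.01, 0, -0.01, 0, 0.01, 0, -0.01, 0, 0.01, 0, -0.01, 0, 0.01, 0, -0.01, 0], hand=0)

```text
time_s: 10.8
position: [471.3, -62.9, 285.3]
ee_rot: [[0.687, 0.003, 0.727], [0.018, -1.0, -0.013], [0.726, 0.022, -0.687]]
wrist_force: [-0.2, 0.2, 0.4]
width: 57.5
```

```bash
python3 st.py
```

```text
10.8 q [-0.2333  0.2118  2.0034  0.9033  0.1995  0.4977] p [471.3 -62.9 285.3] w 57.5 F [-0.2  0.2  0.4]
[[ 0.687   0.0032  0.7267]
 [ 0.0181 -0.9998 -0.0127]
 [ 0.7264  0.0219 -0.6869]]
tilt deg 46.62 az -0.017 grasp [602.1 -65.2 161.7]
```

Request:
play_rows(rows=[-0.25, 0, 0.13, 0, 0, 0, 0, 0, 0, 0, 0, 0])

```text
time_s: 11.1
position: [468.7, -63.2, 275.6]
ee_rot: [[0.686, 0.003, 0.728], [0.018, -1.0, -0.013], [0.728, 0.022, -0.686]]
wrist_force: [0.4, 0.8, 0.2]
width: 33.5
```

```bash
python3 st.py
```

```text
11.1 q [-0.2354  0.2248  2.0166  1.0256  0.1852  0.3719] p [468.7 -63.2 275.6] w 33.5 F [0.4 0.8 0.2]
[[ 0.6858  0.0034  0.7278]
 [ 0.0184 -0.9998 -0.0126]
 [ 0.7276  0.022  -0.6856]]
tilt deg 46.71 az -0.017 grasp [599.7 -65.4 152.2]
```

Request:
play_rows(rows=[0, 0, 0, 0, 0, 0, 0, 0])

```text
time_s: 11.3
position: [468.9, -63.1, 276.1]
ee_rot: [[0.686, 0.004, 0.728], [0.018, -1.0, -0.012], [0.728, 0.022, -0.686]]
wrist_force: [0.3, -0.3, -1.4]
width: 29.3
```

```bash
python3 st.py; python3 go.py 588 -65 200
```

```text
11.3 q [-0.2352  0.2243  2.0159  1.0204  0.1861  0.3772] p [468.9 -63.1 276.1] w 29.3 F [ 0.3 -0.3 -1.4]
[[ 0.6857  0.0037  0.7278]
 [ 0.0184 -0.9998 -0.0123]
 [ 0.7276  0.0218 -0.6856]]
tilt deg 46.71 az -0.017 grasp [599.9 -65.3 152.6]
grasp [599.9 -65.3 152.6] delta [-11.9   0.3  47.4] units [ 0.66  0.02 -1.03] len 48.8 tilt 46.7
```

Request:
play_rows(rows=[0.13, 0, -0.12, 0, 0.13, 0, -0.12, 0, -0.2, 0, -0.37, 0, -0.22, 0, -0.38, 0, -0.22, 0, -0.38, 0, -0.22, 0, -0.38, 0, 0, 0, 0, 0])

```text
time_s: 12.0
position: [399.5, -62.5, 308.1]
ee_rot: [[0.687, 0.004, 0.727], [0.019, -1.0, -0.012], [0.726, 0.022, -0.687]]
wrist_force: [-0.3, 0.0, -1.4]
width: 29.0
```

```bash
python3 st.py; python3 go.py 532 -65 290;python3 - <<'E'
from workcell import env; import cv2
im=env.capture("scene"); cv2.imwrite("pics/s3.png",cv2.resize(im[100:300,150:400,::-1],None,fx=3,fy=3))
E
```

```text
12.0 q [-0.2794  0.0149  2.161   0.8513  0.2541  0.5228] p [399.5 -62.5 308.1] w 29.0 F [-0.3  0.  -1.4]
[[ 0.6869  0.0043  0.7267]
 [ 0.0188 -0.9998 -0.0118]
 [ 0.7265  0.0218 -0.6869]]
tilt deg 46.62 az -0.016 grasp [530.3 -64.6 184.4]
grasp [530.3 -64.6 184.4] delta [  1.7  -0.4 105.6] units [ 1.95  0.07 -1.78] len 105.6 tilt 46.6
```

View pics/s3.png

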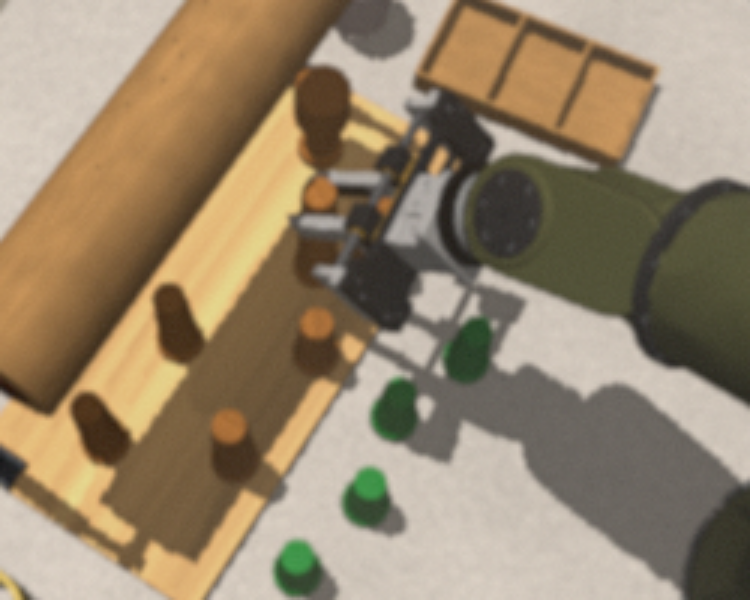

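Request:
play_rows(rows=[0.41, 0.01, -0.38, 0, 0.41, 0.01, -0.38, 0, 0.41, 0.01, -0.38, 0, 0.41, 0.01, -0.38, 0, 0.41, 0.01, -0.38, 0, -0.08, 0.5, -0.06, 0, -0.08, 0.8, -0.06, 0, -0.08, 0.9, -0.06, 0, -0.08, 0.9, -0.06, 0, -0.08, 0.9, -0.06, 0, -0.08, 0.9, -0.06, 0, -0.08, 0.8, -0.06, 0, -0.08, 0.6, -0.06, 0, 0, 0, 0, 0])

```text
time_s: 13.45
position: [378.3, -327.1, 424.8]
ee_rot: [[0.687, 0.005, 0.727], [0.02, -1.0, -0.013], [0.727, 0.024, -0.687]]
wrist_force: [0.1, 0.1, -1.6]
width: 28.8
```

```bash
python3 st.py; python3 go.py 502 -346.5 190;python3 - <<'E'
from workcell import env; import cv2
im=env.capture("scene"); cv2.imwrite("pics/s4.png",cv2.resize(im[60:260,200:450,::-1],None,fx=3,fy=3))
im=env.capture("top"); cv2.imwrite("pics/t4.png",cv2.resize(im[130:270,250:420,::-1],None,fx=4,fy=4))
E
```

```text
13.45 q [-0.8645  0.1032  1.7627  0.8114  0.8493  0.2701] p [ 378.3 -327.1  424.8] w 28.8 F [ 0.1  0.1 -1.6]
[[ 0.6868  0.0045  0.7268]
 [ 0.0204 -0.9997 -0.0131]
 [ 0.7266  0.0238 -0.6867]]
tilt deg 46.63 az -0.018 grasp [ 509.1 -329.5  301.2]
grasp [ 509.1 -329.5  301.2] delta [  -7.1  -17.  -111.2] units [-2.15  0.36  1.79] len 112.7 tilt 46.6
```

View pics/s4.png

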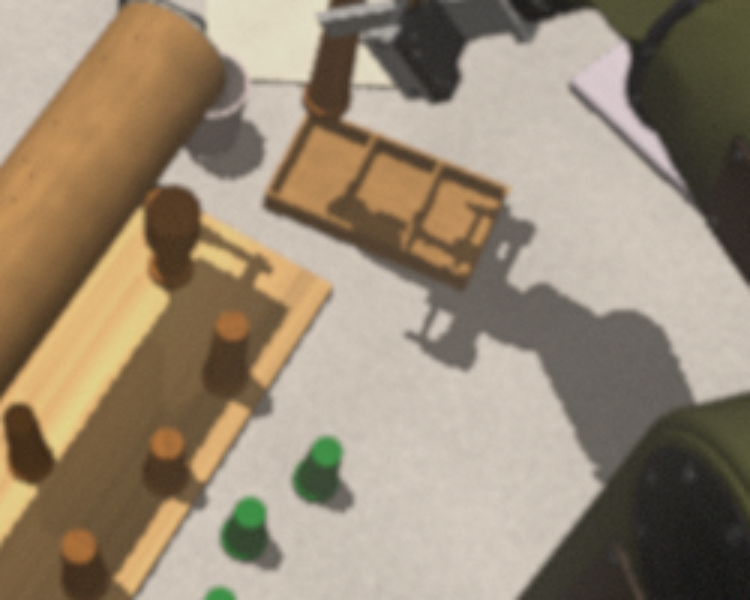

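View pics/t4.png

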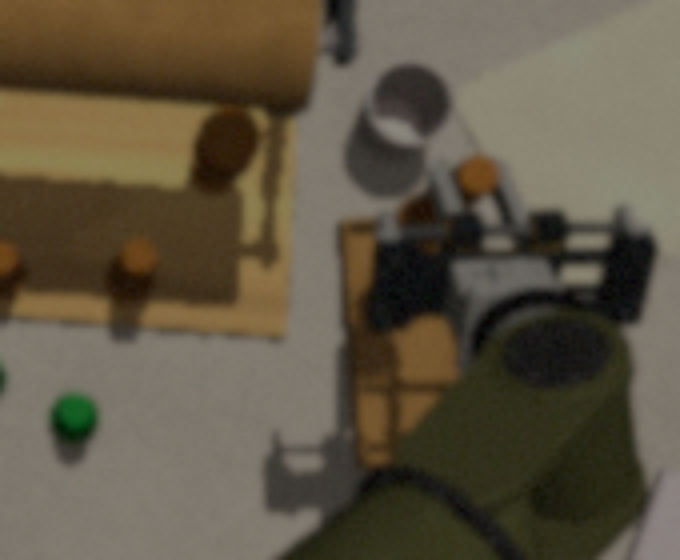

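Request:
play_rows(rows=[-0.47, 0.07, 0.39, 0, -0.47, 0.07, 0.39, 0, -0.47, 0.07, 0.39, 0, -0.47, 0.07, 0.39, 0, -0.47, 0.07, 0.39, 0, 0, 0, 0, 0])

```text
time_s: 14.15
position: [374.2, -336.8, 300.8]
ee_rot: [[0.686, 0.013, 0.727], [0.028, -1.0, -0.008], [0.727, 0.026, -0.687]]
wrist_force: [0.3, -0.3, -1.4]
width: 29.1
```

```bash
cat > look.py <<'E'
# look.py tag kind under  : overlay vertical leg under grasp
from ov import *; import sys
tag,kind,under=sys.argv[1],sys.argv[2],float(sys.argv[3])
s=env.read_state();g=s["position"]+180*s["ee_rot"][:,2]
for n in("scene","top"):
    im=env.capture(n); c=proj(n,np.r_[g[:2],30])[0].astype(int)
    c0=min(max(c[0]-60,0),392);r0=min(max(c[1]-60,0),284); k=5
    z=cv2.resize(np.ascontiguousarray(im[r0:r0+100,c0:c0+120,::-1]),None,fx=k,fy=k,interpolation=cv2.INTER_CUBIC)
    z=np.clip(z*1.5,0,255).astype(np.uint8)
    if under>0: draw(n,z,k,np.array([c0,r0]),g[0],g[1],kind,g[2]-under)
    T=np.array([[432,-348]]);a=.022;X=np.array([np.cos(a),np.sin(a)]);Y=np.array([-np.sin(a),np.cos(a)])
    for i in(-70,0,70):
        q=[T[0]+X*(i+u*33)+Y*v*51 for u,v in((1,1),(1,-1),(-1,-1),(-1,1))]
        p=((proj(n,np.c_[np.array(q),np.full(4,5)])-[c0,r0])*k).round().astype(int)
        cv2.polylines(z,[p.reshape(-1,1,2)],True,(0,255,0),1)
    cv2.imwrite(f"pics/{tag}_{n}.png",z)
E
python3 st.py; python3 go.py 502 -346.5 147; python3 look.py a l 140.6
```

```text
14.15 q [-0.8852  0.2696  1.8835  1.0542  0.6962 -0.0854] p [ 374.2 -336.8  300.8] w 29.1 F [ 0.3 -0.3 -1.4]
[[ 0.6864  0.0133  0.7271]
 [ 0.028  -0.9996 -0.0082]
 [ 0.7266  0.026  -0.6865]]
tilt deg 46.64 az -0.011 grasp [ 505.1 -338.2  177.2]
grasp [ 505.1 -338.2  177.2] delta [ -3.1  -8.3 -30.2] units [-0.61  0.19  0.46] len 31.5 tilt 46.6
```

View pics/a_scene.png

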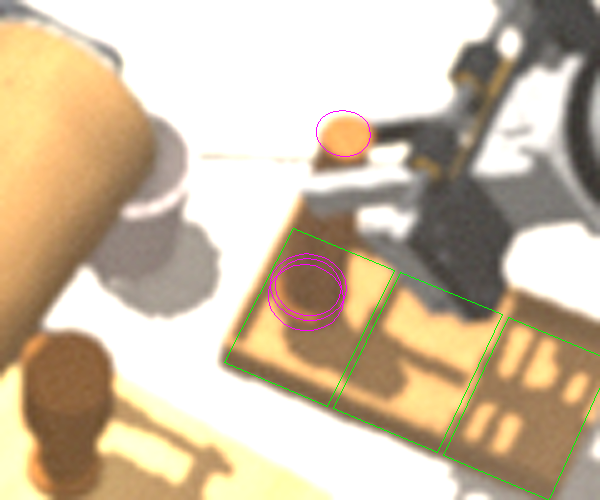

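View pics/a_top.png

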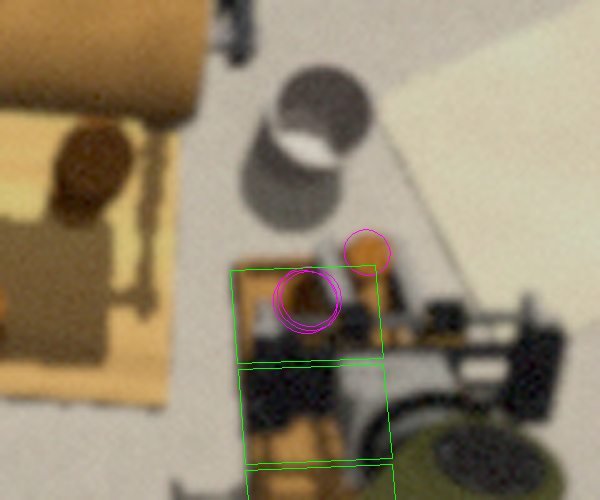

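Request:
play_rows(rows=[-0.2, 0.1, 0.15, 0, -0.2, 0.1, 0.15, 0, -0.15, 0.05, 0.12, 0, 0, 0, 0, 0])

```text
time_s: 14.65
position: [374.1, -347.5, 282.4]
ee_rot: [[0.679, 0.016, 0.734], [0.037, -0.999, -0.013], [0.733, 0.036, -0.68]]
wrist_force: [0.0, -0.9, 0.1]
width: 28.9
```

```bash
python3 st.py; python3 go.py 502 -346.5 145.6
```

```text
14.65 q [-0.9001  0.3146  1.8772  1.1097  0.6848 -0.1694] p [ 374.1 -347.5  282.4] w 28.9 F [ 0.  -0.9  0.1]
[[ 0.6795  0.0157  0.7335]
 [ 0.0373 -0.9992 -0.0132]
 [ 0.7327  0.0363 -0.6795]]
tilt deg 47.19 az -0.018 grasp [ 506.1 -349.9  160.1]
grasp [ 506.1 -349.9  160.1] delta [ -4.1   3.4 -14.5] units [-0.33 -0.1   0.17] len 15.4 tilt 47.2
```

Request:
play_rows(rows=[-0.17, -0.05, 0.08, 0, -0.17, -0.05, 0.08, 0, 0, 0, 0, 0])

```text
time_s: 14.95
position: [369.5, -343.4, 268.6]
ee_rot: [[0.678, 0.016, 0.735], [0.039, -0.999, -0.014], [0.734, 0.038, -0.678]]
wrist_force: [-0.1, 0.4, -0.6]
width: 29.0
```

```bash
python3 st.py; python3 go.py 502 -346.5 145.6
```

```text
14.95 q [-0.9024  0.3265  1.9019  1.1533  0.6704 -0.2275] p [ 369.5 -343.4  268.6] w 29.0 F [-0.1  0.4 -0.6]
[[ 0.6783  0.0164  0.7346]
 [ 0.0392 -0.9991 -0.0139]
 [ 0.7338  0.0382 -0.6783]]
tilt deg 47.29 az -0.019 grasp [ 501.8 -345.9  146.6]
grasp [ 501.8 -345.9  146.6] delta [ 0.2 -0.6 -1. ] units [-0.01  0.01  0.02] len 1.1 tilt 47.3
```

Request:
play_rows(rows=[-0.03, 0, 0.03, 0, 0, 0, 0, 0])

```text
time_s: 15.15
position: [369.7, -343.6, 267.5]
ee_rot: [[0.677, 0.016, 0.735], [0.039, -0.999, -0.015], [0.735, 0.039, -0.677]]
wrist_force: [0.7, 0.1, -0.9]
width: 29.3
```

```bash
python3 st.py
```

```text
15.15 q [-0.9023  0.329   1.9021  1.1585  0.6688 -0.2332] p [ 369.7 -343.6  267.5] w 29.3 F [ 0.7  0.1 -0.9]
[[ 0.6774  0.016   0.7354]
 [ 0.0394 -0.9991 -0.0146]
 [ 0.7345  0.0389 -0.6775]]
tilt deg 47.35 az -0.02 grasp [ 502.1 -346.2  145.5]
```

Request:
play_rows(rows=[-0.05, 0, 0.05, 0, 0, 0, 0, 0])

```text
time_s: 15.35
position: [370.6, -344.4, 267.0]
ee_rot: [[0.674, 0.015, 0.739], [0.041, -0.999, -0.017], [0.738, 0.042, -0.674]]
wrist_force: [-1.2, 0.3, -0.6]
width: 29.3
```

```bash
python3 st.py
```

```text
15.35 q [-0.9022  0.332   1.9     1.1683  0.6669 -0.2428] p [ 370.6 -344.4  267. ] w 29.3 F [-1.2  0.3 -0.6]
[[ 0.6738  0.015   0.7388]
 [ 0.0409 -0.999  -0.017 ]
 [ 0.7378  0.0417 -0.6738]]
tilt deg 47.64 az -0.023 grasp [ 503.6 -347.5  145.7]
```

Request:
play_rows(rows=[0, 0, 0, 0, 0, 0, 0, 0, 0, 0, 0, 0, 0, 0, 0, 0], hand=0.8)

```text
time_s: 15.75
position: [370.6, -344.4, 267.0]
ee_rot: [[0.674, 0.015, 0.739], [0.041, -0.999, -0.017], [0.738, 0.042, -0.674]]
wrist_force: [1.5, 0.1, -0.2]
width: 57.5
```

```bash
python3 st.py
```

```text
15.75 q [-0.9021  0.3321  1.9     1.1678  0.6668 -0.2426] p [ 370.6 -344.4  267. ] w 57.5 F [ 1.5  0.1 -0.2]
[[ 0.674   0.0151  0.7386]
 [ 0.0411 -0.999  -0.017 ]
 [ 0.7376  0.0418 -0.674 ]]
tilt deg 47.63 az -0.023 grasp [ 503.5 -347.5  145.7]
```

Request:
play_rows(rows=[0, 0, -0.3, 0, 0, 0, -0.5, 0, 0, 0, -0.6, 0, 0, 0, -0.6, 0, 0, 0, -0.6, 0, 0, 0, -0.6, 0, 0, 0, 0, 0], hand=1)

```text
time_s: 16.45
position: [269.9, -341.1, 358.3]
ee_rot: [[0.676, 0.015, 0.736], [0.041, -0.999, -0.017], [0.735, 0.042, -0.676]]
wrist_force: [0.7, -0.6, 0.0]
width: 94.1
```

```bash
python3 st.py; python3 go.py 500 -186 250; python3 look.py b l 0
```

```text
16.45 q [-1.0927  0.049   1.9896  0.9684  0.9009 -0.1103] p [ 269.9 -341.1  358.3] w 94.1 F [ 0.7 -0.6  0. ]
[[ 0.6765  0.0152  0.7363]
 [ 0.041  -0.999  -0.017 ]
 [ 0.7353  0.0417 -0.6764]]
tilt deg 47.43 az -0.023 grasp [ 402.5 -344.1  236.5]
grasp [ 402.5 -344.1  236.5] delta [ 97.5 158.1  13.5] units [ 2.06 -3.9   1.5 ] len 186.3 tilt 47.4
```

View pics/b_scene.png

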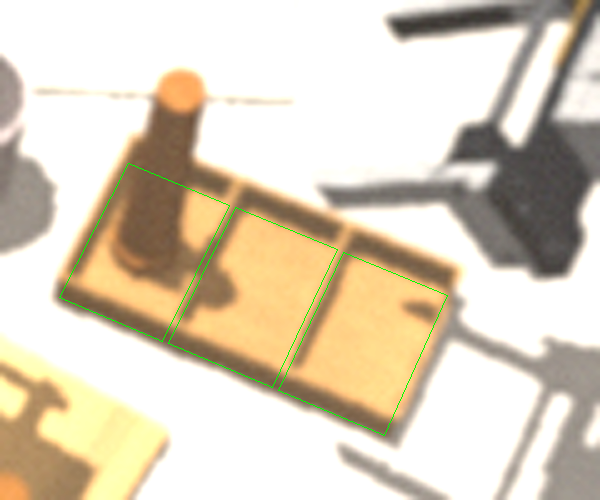

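Request:
play_rows(rows=[0.03, -0.8, -0.01, 0, 0.03, -0.8, -0.01, 0, 0.03, -0.8, -0.01, 0, 0.03, -0.8, -0.01, 0, 0.03, -0.75, -0.01, 0, 0.27, 0, 0.44, 0, 0.27, 0, 0.44, 0, 0.27, 0, 0.44, 0, 0.27, 0, 0.44, 0, 0, 0, 0, 0])

```text
time_s: 17.55
position: [357.8, -173.1, 331.6]
ee_rot: [[0.683, 0.021, 0.73], [0.037, -0.999, -0.007], [0.73, 0.032, -0.683]]
wrist_force: [-1.1, 0.3, -0.7]
width: 94.0
```

```bash
python3 st.py; python3 go.py 586 -186 122
```

```text
17.55 q [-0.6186 -0.033   2.1427  0.9825  0.5268  0.1688] p [ 357.8 -173.1  331.6] w 94.0 F [-1.1  0.3 -0.7]
[[ 0.6828  0.0206  0.7303]
 [ 0.0372 -0.9993 -0.0065]
 [ 0.7297  0.0316 -0.6831]]
tilt deg 46.92 az -0.009 grasp [ 489.3 -174.3  208.7]
grasp [ 489.3 -174.3  208.7] delta [ 96.7 -11.7 -86.7] units [0.06 0.27 3.25] len 130.4 tilt 46.9
```

Request:
play_rows(rows=[0, 0.15, 0.4, 0, 0, 0.12, 0.5, 0, 0, 0, 0.5, 0, 0, 0, 0.5, 0, 0, 0, 0.5, 0, 0, 0, 0, 0])

```text
time_s: 18.15
position: [429.3, -182.8, 260.2]
ee_rot: [[0.688, 0.024, 0.725], [0.037, -0.999, -0.002], [0.725, 0.029, -0.689]]
wrist_force: [-0.3, 0.4, 0.1]
width: 94.0
```

```bash
python3 st.py; python3 go.py 586 -186 122; python3 look.py c d 0
```

```text
18.15 q [-0.5381  0.2505  2.0306  1.2685  0.3976 -0.1007] p [ 429.3 -182.8  260.2] w 94.0 F [-0.3  0.4  0.1]
[[ 0.6881  0.024   0.7252]
 [ 0.0372 -0.9993 -0.0023]
 [ 0.7246  0.0286 -0.6886]]
tilt deg 46.48 az -0.003 grasp [ 559.8 -183.3  136.2]
grasp [ 559.8 -183.3  136.2] delta [ 26.2  -2.7 -14.2] units [0.19 0.07 0.72] len 29.9 tilt 46.5
```

View pics/c_scene.png

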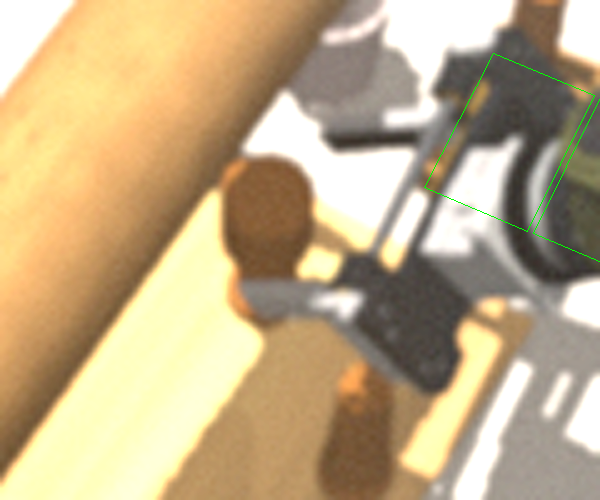

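Request:
play_rows(rows=[0.1, 0.05, 0.36, 0, 0.1, 0.02, 0.34, 0, 0, 0, 0, 0])

```text
time_s: 18.55
position: [453.3, -185.8, 250.5]
ee_rot: [[0.685, 0.023, 0.728], [0.038, -0.999, -0.004], [0.727, 0.031, -0.686]]
wrist_force: [-0.6, 0.6, 1.5]
width: 94.0
```

```bash
python3 st.py; python3 go.py 587 -186 121; python3 look.py d d 0
```

```text
18.55 q [-0.5159  0.313   1.9762  1.3013  0.3774 -0.1196] p [ 453.3 -185.8  250.5] w 94.0 F [-0.6  0.6  1.5]
[[ 0.6853  0.023   0.7279]
 [ 0.0382 -0.9993 -0.0044]
 [ 0.7272  0.0308 -0.6857]]
tilt deg 46.71 az -0.006 grasp [ 584.3 -186.6  127.1]
grasp [ 584.3 -186.6  127.1] delta [ 2.7  0.6 -6.1] units [-0.06 -0.02  0.15] len 6.7 tilt 46.7
```

View pics/d_scene.png

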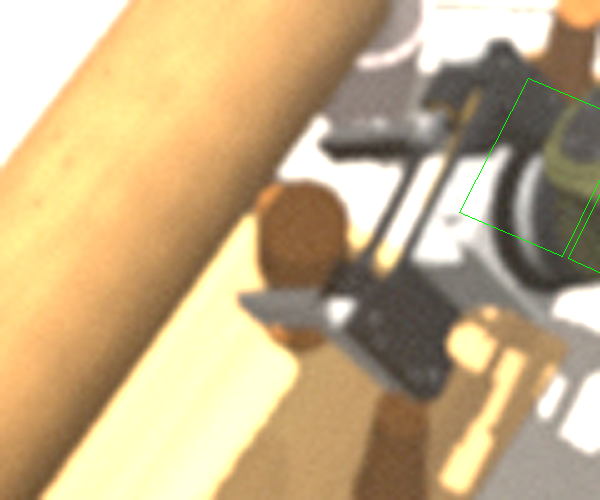

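Request:
play_rows(rows=[-0.07, -0.02, 0.16, 0, 0, 0, 0, 0, 0, 0, 0, 0, 0, 0, 0, 0, 0, 0, 0, 0], hand=0)

```text
time_s: 19.15
position: [453.2, -185.3, 247.2]
ee_rot: [[0.683, 0.022, 0.73], [0.039, -0.999, -0.006], [0.729, 0.032, -0.684]]
wrist_force: [-0.5, 0.7, 0.0]
width: 57.6
```

```bash
python3 st.py
```

```text
19.15 q [-0.5148  0.3188  1.9792  1.3311  0.373  -0.1502] p [ 453.2 -185.3  247.2] w 57.6 F [-0.5  0.7  0. ]
[[ 0.6834  0.0219  0.7297]
 [ 0.0386 -0.9992 -0.0061]
 [ 0.7291  0.0324 -0.6837]]
tilt deg 46.87 az -0.008 grasp [ 584.5 -186.4  124.1]
```

Request:
play_rows(rows=[-0.1, 0, 0.12, 0, 0, 0, 0, 0, 0, 0, 0, 0])

```text
time_s: 19.45
position: [454.5, -185.5, 243.4]
ee_rot: [[0.679, 0.023, 0.733], [0.04, -0.999, -0.006], [0.733, 0.033, -0.68]]
wrist_force: [-0.0, -0.5, -0.9]
width: 51.1
```

```bash
python3 st.py
```

```text
19.45 q [-0.5142  0.3287  1.9781  1.368   0.3719 -0.1881] p [ 454.5 -185.5  243.4] w 51.1 F [-0.  -0.5 -0.9]
[[ 0.6793  0.0228  0.7335]
 [ 0.0396 -0.9992 -0.0056]
 [ 0.7328  0.0328 -0.6797]]
tilt deg 47.18 az -0.008 grasp [ 586.5 -186.5  121.1]
```

Request:
play_rows(rows=[0.18, 0, -0.17, 0, 0.2, 0, -0.2, 0, 0, 0, -0.5, 0, 0, 0, -0.6, 0, 0, 0, -0.6, 0, 0, 0, -0.6, 0, 0, 0, -0.5, 0, -0.42, 0, -0.45, 0, -0.42, 0, -0.45, 0, -0.42, 0, -0.45, 0, 0, 0, 0, 0])

```text
time_s: 20.55
position: [290.7, -184.5, 342.7]
ee_rot: [[0.686, 0.023, 0.727], [0.039, -0.999, -0.006], [0.726, 0.033, -0.686]]
wrist_force: [0.7, -0.6, -0.2]
width: 51.3
```

```bash
python3 st.py; python3 go.py 432 -348 200;  python3 look.py e d 109.1
```

```text
20.55 q [-0.7785 -0.1808  2.2417  0.9529  0.6708  0.104 ] p [ 290.7 -184.5  342.7] w 51.3 F [ 0.7 -0.6 -0.2]
[[ 0.6861  0.0231  0.7271]
 [ 0.0395 -0.9992 -0.0056]
 [ 0.7264  0.0326 -0.6865]]
tilt deg 46.65 az -0.008 grasp [ 421.6 -185.5  219.1]
grasp [ 421.6 -185.5  219.1] delta [  10.4 -162.5  -19.1] units [-0.33  4.05  0.54] len 163.9 tilt 46.6
```

View pics/e_scene.png

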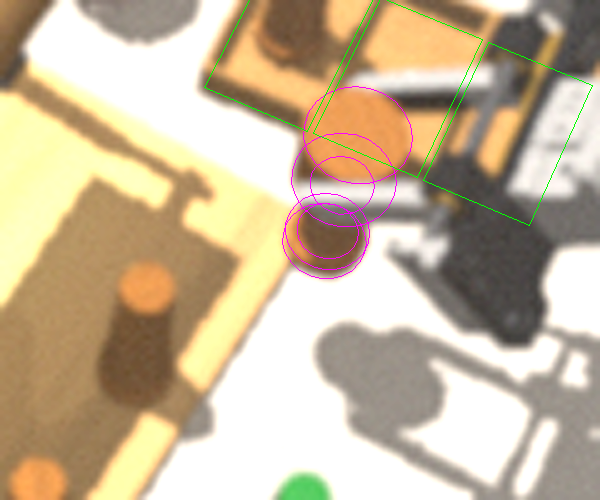

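Request:
play_rows(rows=[-0.06, 0.6, 0.1, 0, -0.06, 0.8, 0.1, 0, -0.06, 0.8, 0.1, 0, -0.06, 0.8, 0.1, 0, -0.06, 0.7, 0.1, 0, -0.06, 0.4, 0.1, 0, 0, 0, 0, 0])

```text
time_s: 21.35
position: [309.2, -356.4, 318.8]
ee_rot: [[0.687, 0.028, 0.726], [0.042, -0.999, -0.002], [0.726, 0.032, -0.687]]
wrist_force: [0.6, -0.1, -0.6]
width: 51.2
```

```bash
python3 st.py; python3 go.py 432 -348 135
```

```text
21.35 q [-1.0288  0.1869  1.9376  1.0141  0.8209 -0.1524] p [ 309.2 -356.4  318.8] w 51.2 F [ 0.6 -0.1 -0.6]
[[ 0.6867  0.0276  0.7264]
 [ 0.0423 -0.9991 -0.002 ]
 [ 0.7257  0.0321 -0.6873]]
tilt deg 46.59 az -0.003 grasp [ 439.9 -356.8  195.1]
grasp [ 439.9 -356.8  195.1] delta [ -7.9   8.8 -60.1] units [-1.22 -0.27  0.89] len 61.3 tilt 46.6
```

Request:
play_rows(rows=[-0.3, -0.07, 0.22, 0, -0.3, -0.07, 0.22, 0, -0.3, -0.07, 0.22, 0, -0.3, -0.06, 0.22, 0, 0, 0, 0, 0])

```text
time_s: 21.85
position: [304.0, -344.8, 256.7]
ee_rot: [[0.689, 0.031, 0.724], [0.043, -0.999, 0.002], [0.724, 0.03, -0.689]]
wrist_force: [-0.5, 1.2, -1.2]
width: 51.4
```

```bash
python3 st.py; python3 go.py 432 -348 116;python3 look.py f d 109.1
```

```text
21.85 q [-1.025   0.2725  2.0119  1.1521  0.7459 -0.348 ] p [ 304.  -344.8  256.7] w 51.4 F [-0.5  1.2 -1.2]
[[ 0.6886  0.0309  0.7245]
 [ 0.0432 -0.9991  0.0015]
 [ 0.7238  0.0303 -0.6893]]
tilt deg 46.42 az 0.002 grasp [ 434.4 -344.5  132.6]
grasp [ 434.4 -344.5  132.6] delta [ -2.4  -3.5 -16.6] units [-0.35  0.07  0.24] len 17.2 tilt 46.4
```

View pics/f_scene.png

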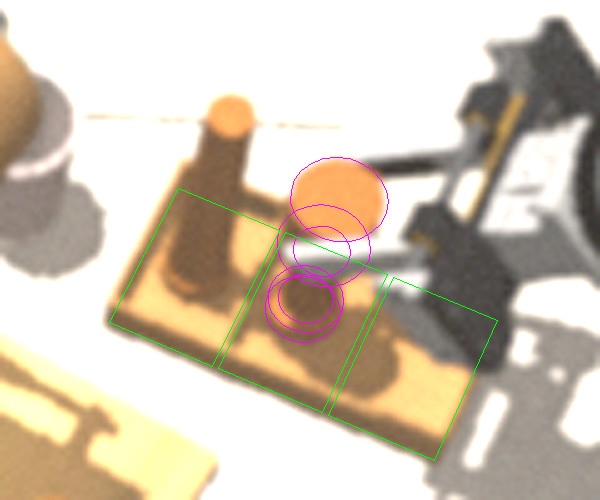

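Request:
play_rows(rows=[-0.17, 0.04, 0.11, 0, -0.17, 0.03, 0.11, 0, 0, 0, 0, 0])

```text
time_s: 22.25
position: [301.9, -349.3, 243.2]
ee_rot: [[0.686, 0.031, 0.727], [0.047, -0.999, -0.002], [0.726, 0.035, -0.687]]
wrist_force: [-0.2, -0.3, -0.6]
width: 51.5
```

```bash
python3 st.py; python3 go.py 432 -348 114
```

```text
22.25 q [-1.0347  0.3038  2.0127  1.1872  0.7381 -0.4046] p [ 301.9 -349.3  243.2] w 51.5 F [-0.2 -0.3 -0.6]
[[ 0.6862  0.0313  0.7267]
 [ 0.0473 -0.9989 -0.0016]
 [ 0.7259  0.0355 -0.6869]]
tilt deg 46.61 az -0.002 grasp [ 432.7 -349.6  119.6]
grasp [ 432.7 -349.6  119.6] delta [-0.7  1.6 -5.6] units [-0.11 -0.04  0.08] len 5.9 tilt 46.6
```

Request:
play_rows(rows=[-0.11, -0.04, 0.08, 0, 0, 0, 0, 0])

```text
time_s: 22.45
position: [301.1, -348.0, 237.4]
ee_rot: [[0.686, 0.031, 0.727], [0.047, -0.999, -0.002], [0.726, 0.036, -0.687]]
wrist_force: [-0.3, 0.4, -1.3]
width: 51.1
```

```bash
python3 st.py
```

```text
22.45 q [-1.0348  0.3128  2.0193  1.2035  0.7322 -0.4263] p [ 301.1 -348.   237.4] w 51.1 F [-0.3  0.4 -1.3]
[[ 0.6861  0.031   0.7268]
 [ 0.0471 -0.9989 -0.0019]
 [ 0.7259  0.0356 -0.6868]]
tilt deg 46.62 az -0.003 grasp [ 431.9 -348.3  113.8]
```

Request:
play_rows(rows=[-0.03, 0, 0.03, 0, 0, 0, 0, 0])

```text
time_s: 22.65
position: [301.4, -348.5, 236.7]
ee_rot: [[0.684, 0.031, 0.729], [0.048, -0.999, -0.003], [0.728, 0.037, -0.685]]
wrist_force: [0.1, 0.1, -2.2]
width: 51.1
```

```bash
python3 st.py
```

```text
22.65 q [-1.0349  0.3154  2.0183  1.2093  0.7317 -0.4322] p [ 301.4 -348.5  236.7] w 51.1 F [ 0.1  0.1 -2.2]
[[ 0.6843  0.0305  0.7286]
 [ 0.0476 -0.9989 -0.0029]
 [ 0.7277  0.0367 -0.685 ]]
tilt deg 46.77 az -0.004 grasp [ 432.6 -349.   113.4]
```

Request:
play_rows(rows=[-0.06, 0, 0.05, 0, 0, 0, 0, 0])

```text
time_s: 22.85
position: [302.0, -349.3, 236.2]
ee_rot: [[0.679, 0.031, 0.733], [0.05, -0.999, -0.004], [0.732, 0.039, -0.68]]
wrist_force: [0.0, 0.3, -1.5]
width: 51.1
```

```bash
python3 st.py; python3 look.py g d 109.1
```

```text
22.85 q [-1.0352  0.3186  2.0167  1.2204  0.7329 -0.4437] p [ 302.  -349.3  236.2] w 51.1 F [ 0.   0.3 -1.5]
[[ 0.6795  0.0309  0.733 ]
 [ 0.0497 -0.9988 -0.0039]
 [ 0.732   0.0391 -0.6802]]
tilt deg 47.14 az -0.005 grasp [ 434.  -350.   113.8]
```

View pics/g_scene.png

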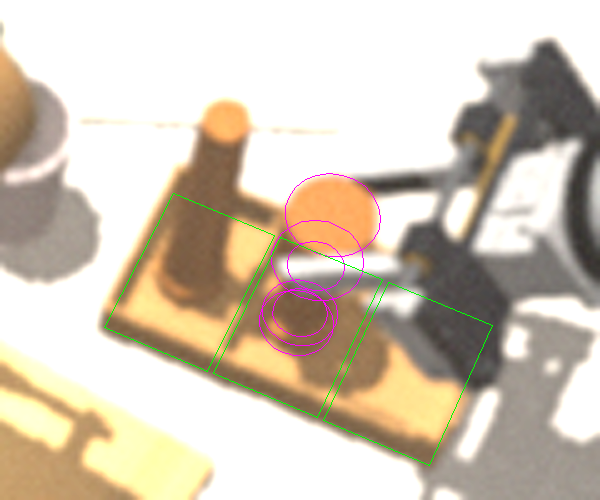

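Request:
play_rows(rows=[0, 0, 0, 0, 0, 0, 0, 0, 0, 0, 0, 0, 0, 0, 0, 0], hand=1)

```text
time_s: 23.35
position: [301.7, -349.1, 235.2]
ee_rot: [[0.681, 0.031, 0.731], [0.049, -0.999, -0.004], [0.73, 0.038, -0.682]]
wrist_force: [-0.2, -0.2, -0.0]
width: 80.0
```

```bash
python3 st.py; python3 look.py g2 d 0
```

```text
23.35 q [-1.0353  0.3199  2.0177  1.2193  0.7314 -0.4435] p [ 301.7 -349.1  235.2] w 80.0 F [-0.2 -0.2 -0. ]
[[ 0.6813  0.0305  0.7314]
 [ 0.0488 -0.9988 -0.0038]
 [ 0.7304  0.0382 -0.682 ]]
tilt deg 47.0 az -0.005 grasp [ 433.4 -349.7  112.5]
```

View pics/g2_scene.png

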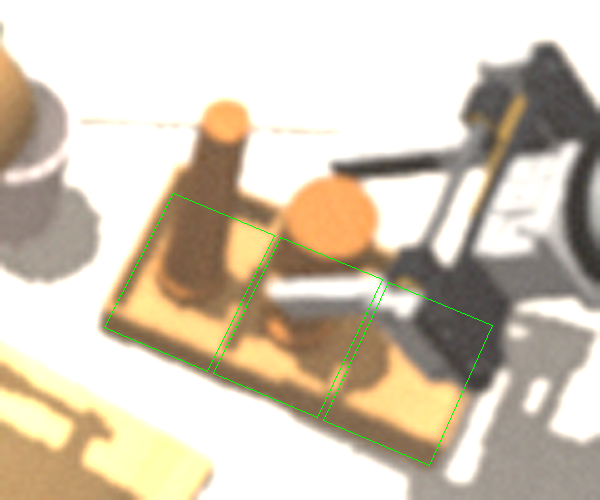

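Request:
play_rows(rows=[0, 0, -0.3, 0, 0, 0, -0.5, 0, 0, 0, -0.6, 0, 0, 0, -0.6, 0, 0, 0, -0.6, 0, 0, 0, 0, 0])

```text
time_s: 24.05
position: [221.0, -347.9, 310.4]
ee_rot: [[0.683, 0.031, 0.729], [0.049, -0.999, -0.003], [0.728, 0.038, -0.684]]
wrist_force: [-0.0, 0.5, -0.7]
width: 93.9
```

```bash
python3 st.py; python3 look.py h d 0
cat > fk.py <<'E'
import numpy as np
from scipy.optimize import least_squares
D=[([-1.2916,.30046,1.5216],[186.4,-517.4,404.08],[0,0.0011,-1]),
([-.1302,-.2324,1.6055],[351.5,-8.9,610.4],[.0077,.0022,-1]),
([-.0843,.6362,.234],[622.5,-15.6,748.2],[.0163,.0019,-.9999]),
([-.0733,.4915,.2355],[575.1,-2.6,847.4],[.6388,-.0055,-.7694]),
([-.2352,.2243,2.0159],[468.9,-63.1,276.1],[.7278,-.0123,-.6856]),
([-.8645,.1032,1.7627],[378.3,-327.1,424.8],[.7268,-.0131,-.6867]),
([-1.0353,.3199,2.0177],[301.7,-349.1,235.2],[.7314,-.0038,-.682]),
([-.7785,-.1808,2.2417],[290.7,-184.5,342.7],[.7271,-.0056,-.6865])]
def W(p,q):
    a,off,d1,L2,L3=p[:5]; r=a+L2*np.sin(q[1])+L3*np.sin(q[1]+q[2]); z=d1+L2*np.cos(q[1])+L3*np.cos(q[1]+q[2])
    c,s=np.cos(q[0]),np.sin(q[0]); return np.array([c*r-s*off,s*r+c*off,z])
f=lambda p:np.concatenate([W(p,q)+p[5]*np.array(z)-x for q,x,z in D])
S=least_squares(f,[0,37,280,390,449,140]); p=S.x
def ik(g,z):
    w=np.array(g)-(180+p[5])*np.array(z)
    r=np.sqrt(w[0]**2+w[1]**2-p[1]**2)-p[0]; d=np.hypot(r,w[2]-p[2]); c=(p[3]**2+p[4]**2-d*d)/(2*p[3]*p[4])
    return w, d, np.pi-np.arccos(np.clip(c,-1,1))
if __name__=="__main__":
    print(p.round(1),np.abs(S.fun).max().round(2))
    for t in (47,44,40,36):
        a=np.radians(t)
        for g in([495,0,82],[495,0,92],[362,-350,75],[362,-350,85]): print(t,g,ik(g,[np.sin(a),0,-np.cos(a)]))
E
python3 fk.py
```

```text
24.05 q [-1.2135  0.0872  2.078   1.0167  0.9311 -0.3142] p [ 221.  -347.9  310.4] w 93.9 F [-0.   0.5 -0.7]
[[ 0.6833  0.0311  0.7295]
 [ 0.0489 -0.9988 -0.0033]
 [ 0.7285  0.0379 -0.684 ]]
tilt deg 46.84 az -0.004 grasp [ 352.3 -348.5  187.3]
[ -9.3  38.7 151.3 454.6 450.5  62.6] 28.97
47 [495, 0, 82] (array([317.5918769 ,   0.        , 247.43575119]), np.float64(338.4498944921732), np.float64(2.3751589155384614))
47 [495, 0, 92] (array([317.5918769 ,   0.        , 257.43575119]), np.float64(341.4239931409849), np.float64(2.368067545916082))
47 [362, -350, 75] (array([ 184.5918769 , -350.        ,  240.43575119]), np.float64(412.8216028342123), np.float64(2.194422207072548))
47 [362, -350, 85] (array([ 184.5918769 , -350.        ,  250.43575119]), np.float64(415.094793724494), np.float64(2.1887735912956483))
44 [495, 0, 82] (array([326.49324681,   0.        , 256.49385101]), np.float64(349.6730314749375), np.float64(2.348344696186908))
44 [495, 0, 92] (array([326.49324681,   0.        , 266.49385101]), np.float64(352.80930110733823), np.float64(2.340824818958133))
44 [362, -350, 75
[... 623 characters left out ...]
.float64(2.156913542547881))
40 [362, -350, 85] (array([ 206.07579652, -350.        ,  270.82322967]), np.float64(430.5213885585555), np.float64(2.150218322705958))
36 [495, 0, 82] (array([352.41799329,   0.        , 278.24729622]), np.float64(381.32023855693006), np.float64(2.271893541734571))
36 [495, 0, 92] (array([352.41799329,   0.        , 288.24729622]), np.float64(384.76404099697857), np.float64(2.263494247430354))
36 [362, -350, 75] (array([ 219.41799329, -350.        ,  271.24729622]), np.float64(437.3289000061192), np.float64(2.133076989907923))
36 [362, -350, 85] (array([ 219.41799329, -350.        ,  281.24729622]), np.float64(440.17588495029213), np.float64(2.1258842630229653))
```

View pics/h_scene.png

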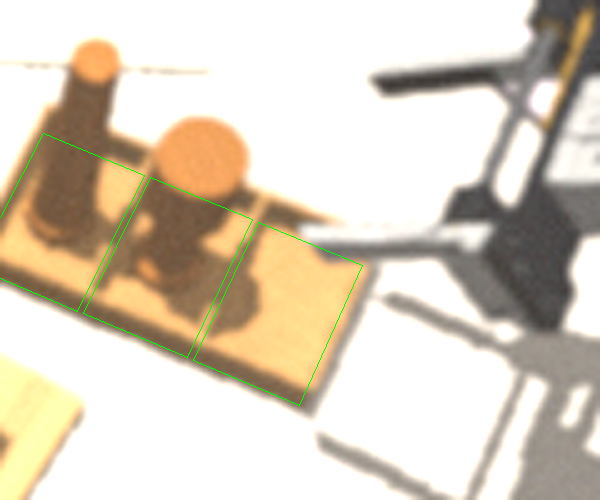

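```bash
python3 - <<'E'
import re
s=open('fk.py').read()
s=s.replace("a,off,d1,L2,L3=p[:5]; r=","a,off,d1,L2,L3=p[:5]; e=p[6]; r=").replace("+L3*np.sin(q[1]+q[2]);","+L3*np.sin(q[1]+q[2])-e*np.cos(q[1]+q[2]);").replace("+L3*np.cos(q[1]+q[2])\n","+L3*np.cos(q[1]+q[2])+e*np.sin(q[1]+q[2])\n").replace("449,140]","449,140,0]")
s=re.sub(r"def ik.*?if __name__","if __name__",s,flags=re.S)
s=s.split("    for t in")[0]+'''
    for i,(q,x,z) in enumerate(D): print(i,f(p)[3*i:3*i+3].round(1))
    for t in (47,44,40):
        a=np.radians(t); z=np.array([np.sin(a),0,-np.cos(a)])
        for g in([495,0,82],[495,0,92],[362,-350,75]):
            w=np.array(g)-(180+p[5])*z
            s=least_squares(lambda q:W(p,q)-w,[-.3,0,2.2],bounds=([-3,-.79,.23],[3,2.2,2.52])); print(t,g,s.x.round(3),s.cost.round(2))
'''
open('fk.py','w').write(s)
E
python3 fk.py
```

```text
[  0.   36.6 221.2 424.2 447.5  71.4 -40.9] 0.05
0 [ 0. -0.  0.]
1 [-0.  0. -0.]
2 [ 0. -0.  0.]
3 [-0.  0.  0.]
4 [-0. -0. -0.]
5 [-0. -0.  0.]
6 [0. 0. 0.]
7 [ 0. -0.  0.]
47 [495, 0, 82] [-0.118  0.183  2.326] 0.0
47 [495, 0, 92] [-0.118  0.152  2.323] 0.0
47 [362, -350, 75] [-1.193  0.342  2.122] 0.0
44 [495, 0, 82] [-0.114  0.172  2.3  ] 0.0
44 [495, 0, 92] [-0.114  0.143  2.297] 0.0
44 [362, -350, 75] [-1.172  0.327  2.109] 0.0
40 [495, 0, 82] [-0.11   0.164  2.264] 0.0
40 [495, 0, 92] [-0.11   0.138  2.259] 0.0
40 [362, -350, 75] [-1.142  0.31   2.09 ] 0.0
```

Request:
play_rows(rows=[0.3, -0.5, 0, 0, 0.28, -0.75, 0.14, 0, 0.27, -0.8, 0.16, 0, 0.27, -0.8, 0.16, 0, 0.27, -0.8, 0.16, 0, 0.27, -0.8, 0.16, 0, 0.27, -0.8, 0.16, 0, 0.27, -0.8, 0.16, 0, 0.27, -0.8, 0.16, 0, 0.27, -0.8, 0.16, 0, 0.27, -0.6, 0.16, 0, 0, 0, 0, 0])

```text
time_s: 25.35
position: [342.8, -5.6, 335.3]
ee_rot: [[0.688, 0.036, 0.724], [0.043, -0.999, 0.009], [0.724, 0.025, -0.689]]
wrist_force: [-0.1, 0.3, 0.1]
width: 94.2
```

```bash
python3 st.py; python3 go.py 482 0 150
```

```text
25.35 q [-0.1475 -0.1964  2.2734  0.4229  0.2846  1.0177] p [342.8  -5.6 335.3] w 94.2 F [-0.1  0.3  0.1]
[[ 0.6884  0.0362  0.7245]
 [ 0.0432 -0.999   0.0089]
 [ 0.7241  0.0252 -0.6893]]
tilt deg 46.43 az 0.012 grasp [473.2  -4.  211.2]
grasp [473.2  -4.  211.2] delta [  8.8   4.  -61.2] units [-0.95 -0.13  1.22] len 62.0 tilt 46.4
```

Request:
play_rows(rows=[-0.32, -0.04, 0.41, 0, -0.32, -0.04, 0.41, 0, -0.32, -0.04, 0.41, 0, 0, 0, 0, 0])

```text
time_s: 25.75
position: [350.7, -1.7, 278.9]
ee_rot: [[0.689, 0.044, 0.723], [0.049, -0.999, 0.014], [0.723, 0.025, -0.691]]
wrist_force: [-0.9, -0.1, 0.3]
width: 93.6
```

```bash
python3 st.py; python3 go.py 495 0 85; python3 look.py i s 0
```

```text
25.75 q [-0.1317 -0.052   2.3134  0.9567  0.134   0.4783] p [350.7  -1.7 278.9] w 93.6 F [-0.9 -0.1  0.3]
[[ 0.6894  0.044   0.7231]
 [ 0.0487 -0.9987  0.0144]
 [ 0.7228  0.0253 -0.6906]]
tilt deg 46.32 az 0.02 grasp [480.9   0.9 154.6]
grasp [480.9   0.9 154.6] delta [ 14.1  -0.9 -69.6] units [-1.02 -0.01  1.46] len 71.0 tilt 46.3
```

View pics/i_scene.png

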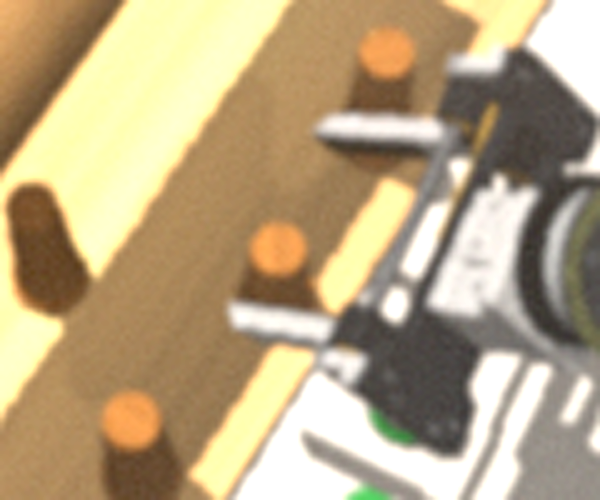

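Request:
play_rows(rows=[-0.25, 0, 0.36, 0, -0.25, 0, 0.36, 0, 0, 0, 0, 0])

```text
time_s: 26.15
position: [355.1, -1.9, 264.7]
ee_rot: [[0.684, 0.049, 0.728], [0.05, -0.999, 0.021], [0.728, 0.022, -0.685]]
wrist_force: [0.4, 0.8, -0.9]
width: 93.8
```

```bash
python3 st.py; python3 go.py 495 0 85
```

```text
26.15 q [-0.1323 -0.0053  2.3155  1.3868  0.1187  0.0444] p [355.1  -1.9 264.7] w 93.8 F [ 0.4  0.8 -0.9]
[[ 0.6836  0.0491  0.7282]
 [ 0.0497 -0.9986  0.0206]
 [ 0.7281  0.0221 -0.6851]]
tilt deg 46.76 az 0.028 grasp [486.1   1.8 141.4]
grasp [486.1   1.8 141.4] delta [  8.9  -1.8 -56.4] units [-0.88  0.02  1.13] len 57.1 tilt 46.8
```

Request:
play_rows(rows=[-0.23, 0.01, 0.27, 0, -0.23, 0.01, 0.27, 0, -0.23, 0.01, 0.27, 0, 0, 0, 0, 0])

```text
time_s: 26.55
position: [358.7, -3.0, 240.0]
ee_rot: [[0.681, 0.055, 0.73], [0.05, -0.998, 0.028], [0.731, 0.018, -0.682]]
wrist_force: [0.1, -0.2, -0.1]
width: 93.8
```

```bash
python3 st.py; python3 go.py 495 0 85
```

```text
26.55 q [-0.136   0.0699  2.3227  2.0287  0.142  -0.6059] p [358.7  -3.  240. ] w 93.8 F [ 0.1 -0.2 -0.1]
[[ 0.6808  0.0551  0.7304]
 [ 0.0505 -0.9983  0.0282]
 [ 0.7307  0.0177 -0.6824]]
tilt deg 46.97 az 0.039 grasp [490.2   2.1 117.2]
grasp [490.2   2.1 117.2] delta [  4.8  -2.1 -32.2] units [-0.51  0.04  0.64] len 32.6 tilt 47.0
```

Request:
play_rows(rows=[-0.18, 0.02, 0.22, 0, -0.18, 0.02, 0.22, 0, -0.16, 0.01, 0.2, 0, 0, 0, 0, 0])

```text
time_s: 26.95
position: [364.4, -5.1, 210.3]
ee_rot: [[0.677, 0.061, 0.733], [0.051, -0.998, 0.036], [0.734, 0.012, -0.679]]
wrist_force: [-0.3, 0.3, 0.3]
width: 93.9
```

```bash
python3 st.py; python3 go.py 495 0 82; python3 look.py j s 0
```

```text
26.95 q [-0.1422  0.1683  2.3216  2.427   0.2152 -1.0158] p [364.4  -5.1 210.3] w 93.9 F [-0.3  0.3  0.3]
[[ 0.6771  0.0611  0.7333]
 [ 0.0506 -0.9981  0.0364]
 [ 0.7341  0.0125 -0.6789]]
tilt deg 47.24 az 0.05 grasp [496.4   1.4  88.1]
grasp [496.4   1.4  88.1] delta [-1.4 -1.4 -6.1] units [-0.14  0.03  0.08] len 6.4 tilt 47.2
```

View pics/j_scene.png

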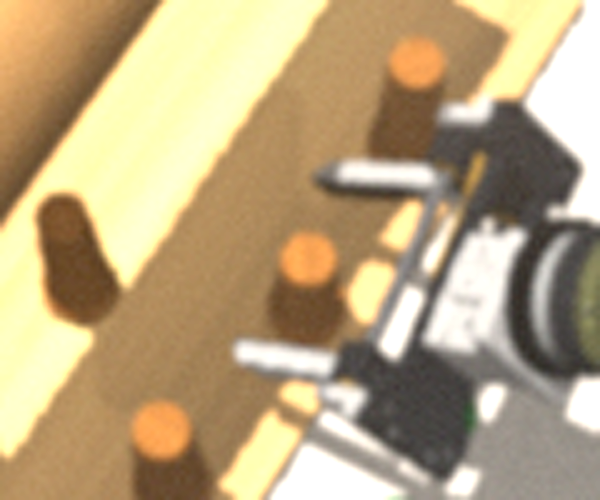

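Request:
play_rows(rows=[-0.17, 0.03, 0.1, 0, 0, 0, 0, 0, 0, 0, 0, 0, 0, 0, 0, 0, 0, 0, 0, 0, 0, 0, 0, 0], hand=0)

```text
time_s: 27.65
position: [363.7, -6.2, 207.0]
ee_rot: [[0.672, 0.064, 0.738], [0.051, -0.998, 0.039], [0.739, 0.011, -0.674]]
wrist_force: [-0.8, -0.3, 0.6]
width: 49.7
```

```bash
python3 st.py
```

```text
27.65 q [-0.147   0.1774  2.3252  2.454   0.2337 -1.0483] p [363.7  -6.2 207. ] w 49.7 F [-0.8 -0.3  0.6]
[[ 0.6722  0.0638  0.7376]
 [ 0.0515 -0.9979  0.0394]
 [ 0.7386  0.0115 -0.6741]]
tilt deg 47.62 az 0.053 grasp [496.4   0.9  85.7]
```

Request:
play_rows(rows=[-0.06, 0, 0.05, 0, 0, 0, 0, 0, 0, 0, 0, 0, 0, 0, 0, 0])

```text
time_s: 28.05
position: [363.7, -6.3, 203.9]
ee_rot: [[0.672, 0.064, 0.738], [0.051, -0.998, 0.04], [0.739, 0.011, -0.674]]
wrist_force: [-0.8, -1.0, 1.9]
width: 30.8
```

```bash
python3 st.py;python3 look.py k s 73
```

```text
28.05 q [-0.1472  0.1871  2.3259  2.4813  0.2427 -1.0765] p [363.7  -6.3 203.9] w 30.8 F [-0.8 -1.   1.9]
[[ 0.6717  0.0639  0.7381]
 [ 0.0515 -0.9979  0.0396]
 [ 0.7391  0.0114 -0.6735]]
tilt deg 47.66 az 0.054 grasp [496.6   0.9  82.6]
```

View pics/k_scene.png

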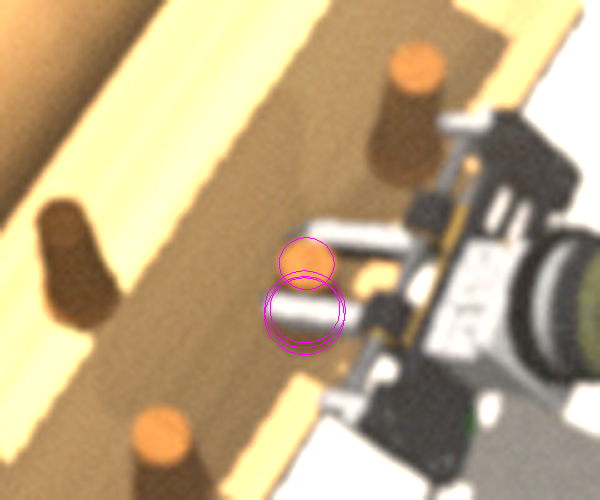

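Request:
play_rows(rows=[0.2, 0.02, -0.18, 0, 0.27, 0.03, -0.25, 0, 0.27, 0.03, -0.25, 0, 0.27, 0.03, -0.25, 0, 0.27, 0.03, -0.25, 0, 0.27, 0.03, -0.25, 0, 0.27, 0.03, -0.25, 0, 0.27, 0.03, -0.25, 0, 0.27, 0.03, -0.25, 0, 0, 0, 0, 0])

```text
time_s: 29.15
position: [362.7, -14.0, 318.2]
ee_rot: [[0.676, 0.066, 0.734], [0.051, -0.998, 0.042], [0.735, 0.009, -0.678]]
wrist_force: [-0.4, 0.0, -0.4]
width: 30.4
```

```bash
python3 st.py; python3 go.py 362 -350 160; python3 look.py l s 70.6
```

```text
29.15 q [-0.173  -0.1082  2.25    0.7405  0.2519  0.6759] p [362.7 -14.  318.2] w 30.4 F [-0.4  0.  -0.4]
[[ 0.6763  0.0661  0.7337]
 [ 0.0515 -0.9978  0.0425]
 [ 0.7349  0.009  -0.6782]]
tilt deg 47.3 az 0.058 grasp [494.8  -6.4 196.1]
grasp [494.8  -6.4 196.1] delta [-132.8 -343.6  -36.1] units [-3.35  8.34 -2.19] len 370.1 tilt 47.3
```

View pics/l_scene.png

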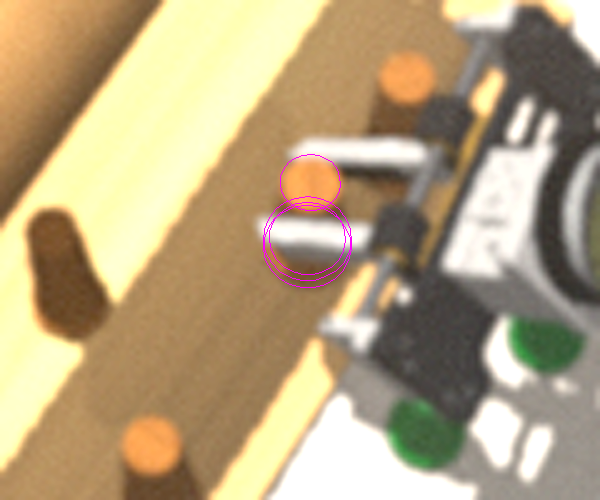

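Request:
play_rows(rows=[0.32, 0, -0.28, 0, 0.32, 0, -0.28, 0, -0.22, 0.5, -0.25, 0, -0.24, 0.76, -0.255, 0, -0.245, 0.78, -0.255, 0, -0.245, 0.78, -0.255, 0, -0.245, 0.78, -0.255, 0, -0.245, 0.78, -0.255, 0, -0.245, 0.78, -0.255, 0, -0.245, 0.78, -0.255, 0, -0.245, 0.78, -0.255, 0, -0.245, 0.78, -0.255, 0, -0.245, 0.5, -0.25, 0, 0, 0, 0, 0])

```text
time_s: 30.65
position: [225.5, -355.0, 336.3]
ee_rot: [[0.666, 0.073, 0.742], [0.049, -0.997, 0.055], [0.744, -0.0, -0.668]]
wrist_force: [0.2, -0.1, 0.2]
width: 30.5
```

```bash
python3 st.py; python3 go.py 362 -350 110; python3 look.py m s 70.6
```

```text
30.65 q [-1.2149  0.0712  2.0262  0.9861  1.0298 -0.2512] p [ 225.5 -355.   336.3] w 30.5 F [ 0.2 -0.1  0.2]
[[ 0.6661  0.0733  0.7423]
 [ 0.0489 -0.9973  0.0546]
 [ 0.7443 -0.0001 -0.6679]]
tilt deg 48.1 az 0.073 grasp [ 359.1 -345.2  216.1]
grasp [ 359.1 -345.2  216.1] delta [   2.9   -4.8 -106.1] units [-1.93  0.13  1.82] len 106.3 tilt 48.1
```

View pics/m_scene.png

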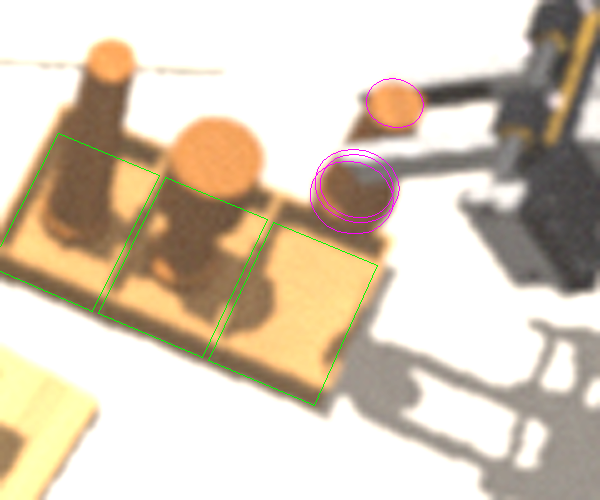

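Request:
play_rows(rows=[-0.38, 0.03, 0.36, 0, -0.38, 0.03, 0.36, 0, -0.38, 0.03, 0.36, 0, -0.38, 0.03, 0.36, 0, -0.38, 0.03, 0.36, 0, 0, 0, 0, 0])

```text
time_s: 31.35
position: [233.3, -353.6, 227.5]
ee_rot: [[0.663, 0.08, 0.744], [0.055, -0.997, 0.058], [0.747, 0.002, -0.665]]
wrist_force: [0.0, 0.2, -0.4]
width: 30.4
```

```bash
python3 st.py; python3 go.py 362 -350 77
```

```text
31.35 q [-1.1959  0.2883  2.0945  1.1739  0.8855 -0.5582] p [ 233.3 -353.6  227.5] w 30.4 F [ 0.   0.2 -0.4]
[[ 0.6629  0.0802  0.7444]
 [ 0.0551 -0.9968  0.0584]
 [ 0.7466  0.0023 -0.6652]]
tilt deg 48.3 az 0.078 grasp [ 367.3 -343.   107.7]
grasp [ 367.3 -343.   107.7] delta [ -5.3  -7.  -30.7] units [-0.67  0.16  0.4 ] len 31.9 tilt 48.3
```

Request:
play_rows(rows=[-0.22, 0.06, 0.13, 0, -0.22, 0.05, 0.13, 0, -0.2, 0.04, 0.12, 0, 0, 0, 0, 0])

```text
time_s: 31.75
position: [229.9, -358.4, 199.7]
ee_rot: [[0.661, 0.083, 0.746], [0.059, -0.997, 0.059], [0.748, 0.005, -0.663]]
wrist_force: [-1.0, -0.5, -1.9]
width: 30.6
```

```bash
python3 st.py; python3 go.py 362 -350 75; python3 look.py n s 70.6
```

```text
31.75 q [-1.2084  0.3582  2.0941  1.2227  0.8699 -0.6515] p [ 229.9 -358.4  199.7] w 30.6 F [-1.  -0.5 -1.9]
[[ 0.6609  0.0834  0.7459]
 [ 0.0588 -0.9965  0.0593]
 [ 0.7482  0.0047 -0.6635]]
tilt deg 48.44 az 0.079 grasp [ 364.2 -347.8   80.3]
grasp [ 364.2 -347.8   80.3] delta [-2.2 -2.2 -5.3] units [-0.14  0.05  0.04] len 6.1 tilt 48.4
```

View pics/n_scene.png

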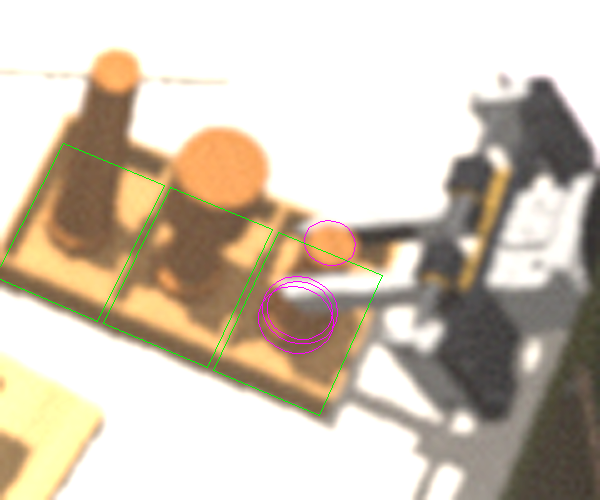

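Request:
play_rows(rows=[-0.13, 0.04, 0.05, 0, 0, 0, 0, 0])

```text
time_s: 32.05
position: [228.3, -360.5, 195.9]
ee_rot: [[0.66, 0.084, 0.747], [0.061, -0.996, 0.058], [0.749, 0.007, -0.663]]
wrist_force: [0.4, -0.1, -0.6]
width: 30.3
```

```bash
python3 st.py
```

```text
32.05 q [-1.214   0.3692  2.0919  1.2287  0.8697 -0.6675] p [ 228.3 -360.5  195.9] w 30.3 F [ 0.4 -0.1 -0.6]
[[ 0.6599  0.0837  0.7466]
 [ 0.061  -0.9965  0.0579]
 [ 0.7489  0.0073 -0.6627]]
tilt deg 48.49 az 0.077 grasp [ 362.7 -350.1   76.6]
```

Request:
play_rows(rows=[-0.04, 0, 0.03, 0, 0, 0, 0, 0])

```text
time_s: 32.25
position: [228.5, -360.9, 194.8]
ee_rot: [[0.658, 0.084, 0.748], [0.062, -0.996, 0.057], [0.751, 0.008, -0.661]]
wrist_force: [-0.2, 0.1, -0.6]
width: 29.9
```

```bash
python3 st.py
```

```text
32.25 q [-1.2143  0.3728  2.0913  1.234   0.8699 -0.6741] p [ 228.5 -360.9  194.8] w 29.9 F [-0.2  0.1 -0.6]
[[ 0.658   0.0839  0.7484]
 [ 0.0617 -0.9964  0.0574]
 [ 0.7505  0.0084 -0.6608]]
tilt deg 48.64 az 0.077 grasp [ 363.2 -350.6   75.8]
```

Request:
play_rows(rows=[-0.06, 0, 0.05, 0, 0, 0, 0, 0])

```text
time_s: 32.45
position: [229.2, -361.5, 193.9]
ee_rot: [[0.652, 0.085, 0.753], [0.064, -0.996, 0.058], [0.755, 0.01, -0.655]]
wrist_force: [0.2, 1.1, -0.5]
width: 30.7
```

```bash
python3 st.py
```

```text
32.45 q [-1.214   0.377   2.0896  1.2435  0.8735 -0.6843] p [ 229.2 -361.5  193.9] w 30.7 F [ 0.2  1.1 -0.5]
[[ 0.6523  0.0854  0.7531]
 [ 0.0637 -0.9963  0.0578]
 [ 0.7553  0.0103 -0.6553]]
tilt deg 49.06 az 0.077 grasp [ 364.7 -351.1   75.9]
```

Request:
play_rows(rows=[0, 0, 0, 0, 0, 0, 0, 0, 0, 0, 0, 0, 0, 0, 0, 0, 0, 0, 0, 0], hand=0.9)

```text
time_s: 32.95
position: [229.0, -361.5, 193.7]
ee_rot: [[0.653, 0.085, 0.753], [0.064, -0.996, 0.057], [0.755, 0.01, -0.656]]
wrist_force: [-0.3, -0.6, 0.6]
width: 67.1
```

```bash
python3 st.py
```

```text
32.95 q [-1.2142  0.3772  2.0898  1.2433  0.8726 -0.6844] p [ 229.  -361.5  193.7] w 67.1 F [-0.3 -0.6  0.6]
[[ 0.653   0.085   0.7526]
 [ 0.0636 -0.9963  0.0573]
 [ 0.7547  0.0104 -0.656 ]]
tilt deg 49.01 az 0.076 grasp [ 364.5 -351.2   75.6]
```

Request:
play_rows(rows=[0.04, 0, -0.2, 0, 0.05, 0, -0.4, 0, 0, 0, -0.6, 0, 0, 0, -0.6, 0, 0, 0, -0.6, 0, 0, 0, -0.6, 0, 0.2, 0, -0.5, 0, 0.2, 0, -0.5, 0, 0, 0, 0, 0])

```text
time_s: 33.85
position: [115.2, -368.7, 320.4]
ee_rot: [[0.657, 0.084, 0.749], [0.062, -0.996, 0.057], [0.751, 0.009, -0.66]]
wrist_force: [0.1, -0.6, -0.6]
width: 84.4
```

```bash
python3 st.py
python3 - <<'E'
from ov import *
a=.022;X=np.array([np.cos(a),np.sin(a)]);T=np.array([432,-348])
for n,r in (("scene",(60,310,130,400)),("top",(110,260,200,400))):
    im=env.capture(n); cv2.imwrite(f"pics/end_{n}_raw.png",im[:,:,::-1])
    k=min(800/(r[3]-r[2]),600/(r[1]-r[0]))
    z,k,off=zoom(n,f"pics/end_{n}_raw.png",r,k); z=np.clip(z*1.6,0,255).astype(np.uint8)
    for i,kd in((70,'l'),(0,'d'),(-70,'s')): draw(n,z,k,off,*(T+X*i),kd,5)
    for p in((609,46),(489,-112),(512,117)): draw(n,z,k,off,*p,'m',12,(0,200,0))
    cv2.imwrite(f"pics/end_{n}.png",z)
    print(n,{m:[(np.round(d["pixel"],1).tolist(),round(d["conf"],2)) for d in env.tip_of(n,m)][:2] for m in("tape_mid","clear_tape_mid","cup_mid")})
E
```

```text
33.85 q [-1.5039  0.053   2.0915  0.9315  1.2109 -0.469 ] p [ 115.2 -368.7  320.4] w 84.4 F [ 0.1 -0.6 -0.6]
[[ 0.6573  0.0844  0.7489]
 [ 0.0624 -0.9964  0.0575]
 [ 0.7511  0.009  -0.6602]]
tilt deg 48.69 az 0.077 grasp [ 250.  -358.4  201.6]
scene {'tape_mid': [([310.4, 100.4], 0.7), ([211.5, 343.3], 0.65)], 'clear_tape_mid': [([137.9, 308.8], 0.88)], 'cup_mid': [([267.9, 98.5], 0.7)]}
top {'tape_mid': [([149.6, 214.6], 0.73), ([352.1, 192.1], 0.6)], 'clear_tape_mid': [([148.2, 154.5], 0.79)], 'cup_mid': [([347.2, 157.9], 0.78)]}
```

View pics/end_scene.png

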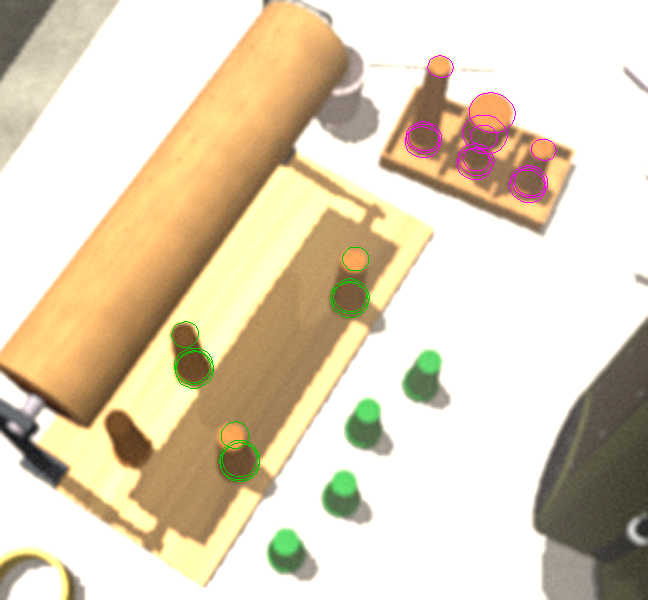

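View pics/end_top.png

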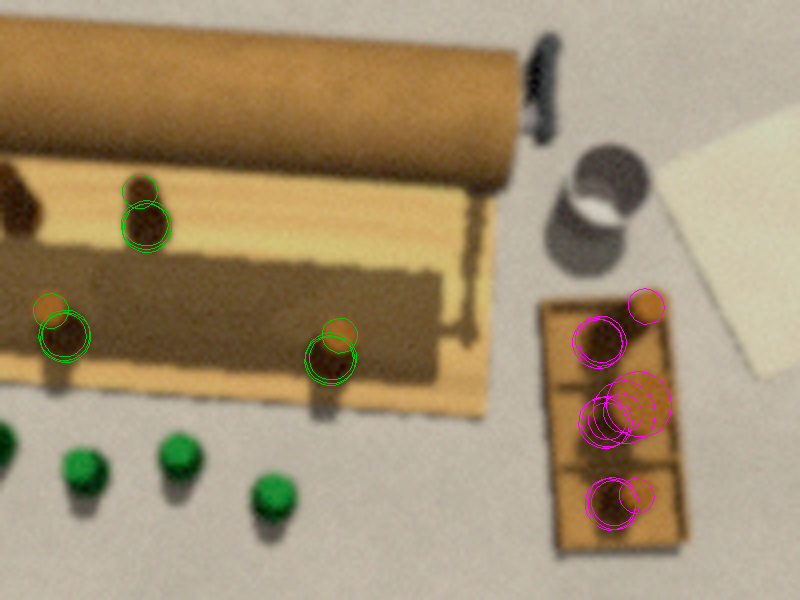

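All three odd legs stand centred in their compartments. The matching legs, tapes and cup are where they were, and the gripper is clear.

```bash
python3 -c "
from workcell import env
print(env.finish_job())"
```

```text
the job is handed in; nothing more can be done
None
```

I stood the long leg in the back compartment, the drum-ended leg in the middle and the short leg in the front, in that order, and handed the job in at about 34 s of the 72 s allowed. No verdict came back.

- **Method:** The two odd legs in the back row stand under the paper roll, where a gripper pointing straight down cannot reach. The move rows give no tilt command, so I pushed against the arm's reach limit high above the scene, which tilted the tool to about 45°. I kept that tilt for all three picks and placings. I lowered each leg until the gripper stopped going down, then opened the fingers.
- **Last checks:** In both camera views, outlines of each odd leg drawn upright at its compartment centre match what shows, to within a few mm. The three matching legs I checked this way are still at their starting positions and upright. The fourth I judged by eye only; it was never approached.
- **Tapes, cup and contact:** Both tapes and the cup are within about 3 pixels (about 10 mm) of where the networks found them at the start. In the final frames the networks also reported a tape at the tray twice, once as their top hit. That is the cardboard tray with the legs in it, so I disregarded it. The gripper was more than 100 mm away from everything when I handed in.
- **Limit of the checks:** Contact with the tray floor was inferred from the gripper's height no longer dropping. The wrist force reading was too noisy to confirm it.

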